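Cover the kit case and reset the tally

ROBOT

A 7-joint arm with a two-finger parallel gripper is mounted at the origin on the work surface. World frame = base frame: x ahead of the robot, y to its left, z up, the work surface at z = 0. Lengths are in m, angles in degrees, forces in N, time in s.
With the tool pointing down it reaches from about 0.35 to 0.9 m from the base axis. Payload 8.1 kg.
Tool frame: the origin (TCP) lies on the centre line of the jaws, within the pads' length; the fingertips stand 11 mm ahead of it and the grasp point (between the pads) lies 8 mm behind it (tcp_to_tips is the distance from the TCP to the fingertips, in m); z points along the fingers, y is the line along which they close (so a half turn about z gives the same grasp; the last joint's range is limited). The gripper opens to 85 mm and grips with 20 to 120 N. Pads are 22 mm wide; open, the fingers measure 114 mm over their backs; the gripper's body (76 mm by 85 mm) begins 54 mm behind the grasp point. The pads swing forward as they close: fully open they stand 13 mm farther back than shut.
Start: joints at [58.522, 24.895, 1.432, 90.138, -0.665, 64.973, -4.303], TCP at [0.27, -0.564, 0.242] pointing down, gripper open.
Joint ranges: [-149.89, 149.89], [-25.12, 119.58], [-72.63, 75.52], [4.76, 147.25], [-75.54, 255.54], [6.69, 114.76], [-157.13, 157.13]. Speed limits (degrees/s): [127.2, 127.2, 172.46, 172.46, 180, 180, 180].

INTERFACE

Orientations are given as a 3x3 rotation matrix whose columns are the frame's x, y, z axes.
In Python, from cell import state, get_image, calibration, hand_in, silhouettes, mark_of, tcp_to_tips gives the robot as it stands.
- The arm moves only by the shell command python3 -m inch 'ROWS' [OPENING] [FORCE]. ROWS is JSON, a list of rows, each an object of numbers: "x", "y", "z": the shift along the world's x, y, z as a fraction of full scale; "wx", "wy", "wz": the turn, a rotation vector about the world's x, y, z as a fraction of full scale. A call has 1 to 20 rows; each row shifts and turns the commanded pose from where the row before left it; what a row does not reach is not made up. Full scale, the value 1, is 0.25 m for a shift and 180 degrees for a turn. A row lasts 1/10 s, in which the tool goes at most 50 mm and 8.59 degrees, less where a joint would pass 70% of its speed; a pose out of reach is approached as far as the arm can. A call with a number of a shift or a turn outside -1 to 1 is refused whole. A call with a gripper value outside its range is refused whole. OPENING is the closure, from 0 (fully open) to 1 (shut), set as the call begins (- or left out, the last holds). The fingers move at their own pace and stop on an object; FORCE is the grip in N (left out, the last holds). Time passes only in rows, so rows that do not move let the fingers close. It gives the time, the measured TCP pose, the force, the opening and the grip force at its end, in the units of the state.
- state(): the state, without advancing time (a new reading comes with each control period).
- get_image(name): name is "scene" or "top" or "wrist"; returns the picture (480x640x3 uint8, blue, green, red); there is no depth.
- calibration(name): a dict with "fx", "fy", "cx", "cy" (pixels), "R" (3x3) and "t" (3): a world point X has camera coordinates R X + t. Camera axes: x right, y down, z forward; pixel columns grow to the right and rows downward; lengths in m; the calibration is good to about 2 mm. A picture is of the moment at which its call begins: read the wrist's pose just before it. calibration takes no time and is no camera call; for the wrist camera it gives the pose at the moment of the call.
- hand_in(): hands the job in; it is judged then, once.
Trained networks look in the newest picture that a camera, given by its name, has taken for a name from the list of things; names that differ only in an ending like _2 or _b are one class to them, and where a whole thing is asked for, a point or a joint stands for the part that bears it (a point fixed in the world has none). Each returns a list of dicts, best first, with "score" (0 to 1); they miss things now and then, are a little off and sometimes report something else, mostly with a low value. They report only what shows in the picture. A call takes as long as a camera call. They do not tell look-alikes from the thing itself.
- silhouettes(camera, query): "region" (480x640 bool, what is visible of it) and "rect" ([centre column, centre row, width, height] in pixels, round what is visible of it).
- mark_of(camera, query): "location" ([column, row] in pixels: a listed point, or the origin of a listed thing).
The state is a dict: "clock": time; "joint_pos": joint angles; "qd": joint speeds; "tau": joint torques, N m; "ee_pos": TCP position; "eef_rot": TCP orientation; "ft_force": force on the tool from outside, world axes, zero at the start; "wrist_torque": the same for the moment, N m; "finger_gap": opening from 0.0 (shut) to 1.0 (fully open); "grasp_force": force on a finger pad.
Only numpy, scipy, OpenCV 4.12 (cv2) and the standard library are available. Lean on these libraries where they do the work, as an engineer would, in place of code of your own. Each camera call takes 0.05 s, during which the arm holds its last target. There are 200 camera calls.

TASK

Close the kit case: set every loose aluminium cover lying on the desk into a bay of its own (any bay, fin up) and press it down until it snaps in and sits level and fully home. When all are in, push the terminal's recessed reset button right in with the tip of the stylus and let it come back out, then lay the stylus in the pen tray. Leave the other things on the desk where they are.

Things in the scene. Friction and masses are not known exactly. Their poses are not given: they have to be found in the camera images.
- cover0: loose bare-aluminium bay cover, one of up to five alike (some starts lack some): plate 56 x 56 x 5 mm with a grip fin up from the middle of its top, 36 mm long (along its x), 12 mm wide (its y), 22 mm high; 27 mm high in all, about 60 g. Origin: centre of the plate's underside; z up along the fin. It starts fin up on the black rubber mat (3 mm thick, fixed).
- cover1: loose bare-aluminium bay cover, one of up to five alike (some starts lack some): plate 56 x 56 x 5 mm with a grip fin up from the middle of its top, 36 mm long (along its x), 12 mm wide (its y), 22 mm high; 27 mm high in all, about 60 g. Origin: centre of the plate's underside; z up along the fin. It starts fin up on the black rubber mat (3 mm thick, fixed).
- cover2: loose bare-aluminium bay cover, one of up to five alike (some starts lack some): plate 56 x 56 x 5 mm with a grip fin up from the middle of its top, 36 mm long (along its x), 12 mm wide (its y), 22 mm high; 27 mm high in all, about 60 g. Origin: centre of the plate's underside; z up along the fin. It starts fin up on the black rubber mat (3 mm thick, fixed).
- cover3: loose bare-aluminium bay cover, one of up to five alike (some starts lack some): plate 56 x 56 x 5 mm with a grip fin up from the middle of its top, 36 mm long (along its x), 12 mm wide (its y), 22 mm high; 27 mm high in all, about 60 g. Origin: centre of the plate's underside; z up along the fin. It starts fin up on the black rubber mat (3 mm thick, fixed).
- cover4: loose bare-aluminium bay cover, one of up to five alike (some starts lack some): plate 56 x 56 x 5 mm with a grip fin up from the middle of its top, 36 mm long (along its x), 12 mm wide (its y), 22 mm high; 27 mm high in all, about 60 g. Origin: centre of the plate's underside; z up along the fin. It starts fin up on the black rubber mat (3 mm thick, fixed).
- kit_case: fixed grey case with five open bays in a row along its y (64 mm pitch); 83 x 331 mm, 34 mm high; origin: centre of its underside. From the two long walls of each bay a white spring bar, 34 mm long along y, bulges 2.5 mm into the pocket 8 mm above the bay's ledge. They yield as a cover is pressed past, then hold it lightly. If one side goes in first, press the high side.
- bay0 (a point): bay 0 of the kit case (bay 0 at its -y end): centre of the ledge, 16 mm above the desk; x across the case, z up. Pocket 59 x 59 mm, rounded lead-ins; long walls end 18 mm above this point, dividers 14 mm. A cover just laid in rests on the bars, about 11 mm too high; 4 to 10 N at its middle snaps it onto the ledge (underside here, fin top 27 mm above). Any quarter turn fits.
- bay1 (a point): bay 1 of the kit case (bay 0 at its -y end): centre of the ledge, 16 mm above the desk; x across the case, z up. Pocket 59 x 59 mm, rounded lead-ins; long walls end 18 mm above this point, dividers 14 mm. A cover just laid in rests on the bars, about 11 mm too high; 4 to 10 N at its middle snaps it onto the ledge (underside here, fin top 27 mm above). Any quarter turn fits.
- bay2 (a point): bay 2 of the kit case (bay 0 at its -y end): centre of the ledge, 16 mm above the desk; x across the case, z up. Pocket 59 x 59 mm, rounded lead-ins; long walls end 18 mm above this point, dividers 14 mm. A cover just laid in rests on the bars, about 11 mm too high; 4 to 10 N at its middle snaps it onto the ledge (underside here, fin top 27 mm above). Any quarter turn fits.
- bay3 (a point): bay 3 of the kit case (bay 0 at its -y end): centre of the ledge, 16 mm above the desk; x across the case, z up. Pocket 59 x 59 mm, rounded lead-ins; long walls end 18 mm above this point, dividers 14 mm. A cover just laid in rests on the bars, about 11 mm too high; 4 to 10 N at its middle snaps it onto the ledge (underside here, fin top 27 mm above). Any quarter turn fits.
- bay4 (a point): bay 4 of the kit case (bay 0 at its -y end): centre of the ledge, 16 mm above the desk; x across the case, z up. Pocket 59 x 59 mm, rounded lead-ins; long walls end 18 mm above this point, dividers 14 mm. A cover just laid in rests on the bars, about 11 mm too high; 4 to 10 N at its middle snaps it onto the ledge (underside here, fin top 27 mm above). Any quarter turn fits.
- stylus: loose stylus: black square handle 100 x 16 x 16 mm along its x with a round steel tip 7 mm thick and 40 mm long at its +x end (140 mm in all), 50 g. Origin: middle of the handle, on its axis (8 mm above what it lies on). At the start it lies flat on the desk.
- stylus_tip (a point): the end of the stylus' steel tip, on its axis, 90 mm from the stylus' origin along its x
- terminal: fixed tally terminal, white and grey, footprint 130 (x) x 120 (y) mm, 110 mm high. Origin: centre of its underside. Its sloping front panel with the small screen looks to its own +x and up: the panel's outward normal rises 35 degrees above level. In the lower middle of the panel is a square hole 20 x 20 mm with the reset button inside.
- button_face (a point): centre of the reset button's outer face (15 x 15 mm); x points straight out of the panel (35 degrees above level), y is level, z up along the panel. Unpressed, it lies 8 mm inside the 20 x 20 mm hole's mouth; it moves with the button. Push along -x.
- reset_button (a joint): travel of the reset button: 0 out, 0.005 m fully in; a spring needs 1.5 N to start it and 4.5 N to push it home, and returns it
- pen_tray_in (a point): centre of the inner floor (4 mm above the desk) of the fixed open pen tray, grey, 200 (x) x 100 (y) mm outside, walls 4 mm thick and 28 mm high above the desk; x along its length
- tape_roll: bystander, to be left alone: cardboard tape roll lying flat, 90 mm across, 20 mm high; origin at the centre of its underside
- carton: bystander, to be left alone: small cardboard carton, 70 x 50 x 35 mm; origin at the centre of its underside
Mind the look-alikes: they are no part of the job. What is meant by the stylus is not green, and is the smaller of those in its own colour.

How it is judged (in metres and radians):
On the way, in this order (a step that is already met when the one before it is completed fails the run):
1. every cover is snapped fully home in a bay ((distance between cover0 and bay0 below 0.004 m or distance between cover0 and bay1 below 0.004 m or distance between cover0 and bay2 below 0.004 m or distance between cover0 and bay3 below 0.004 m or distance between cover0 and bay4 below 0.004 m) and angle between each of cover0, cover1, cover2, cover3, cover4's own z axis and vertical below 0.04 rad and linear speed of each of cover0, cover1, cover2, cover3, cover4 below 0.02 m/s and (distance between cover1 and bay0 below 0.004 m or distance between cover1 and bay1 below 0.004 m or distance between cover1 and bay2 below 0.004 m or distance between cover1 and bay3 below 0.004 m or distance between cover1 and bay4 below 0.004 m) and (distance between cover2 and bay0 below 0.004 m or distance between cover2 and bay1 below 0.004 m or distance between cover2 and bay2 below 0.004 m or distance between cover2 and bay3 below 0.004 m or distance between cover2 and bay4 below 0.004 m) and (distance between cover3 and bay0 below 0.004 m or distance between cover3 and bay1 below 0.004 m or distance between cover3 and bay2 below 0.004 m or distance between cover3 and bay3 below 0.004 m or distance between cover3 and bay4 below 0.004 m) and (distance between cover4 and bay0 below 0.004 m or distance between cover4 and bay1 below 0.004 m or distance between cover4 and bay2 below 0.004 m or distance between cover4 and bay3 below 0.004 m or distance between cover4 and bay4 below 0.004 m)), for 0.3 s.
2. the reset button is pushed in by the stylus tip (value of joint reset_button above 0.0038 m and distance between stylus_tip and button_face below 0.009 m), for 0.1 s.
At the end, for the whole second after the job is handed in: Every cover present sits in a bay with its underside's centre within 4 mm of the bay's point and tilted less than 0.04 rad, at rest; the stylus, handle and tip, lies at rest inside the pen tray, its axis less than 20 mm above the tray's floor; the reset button is back out (below 1.5 mm) (all of step 1 and x of stylus in the frame of pen_tray_in between -0.098 and 0.098 m and y of stylus in the frame of pen_tray_in between -0.048 and 0.048 m and z of each of stylus, stylus_tip in the frame of pen_tray_in below 0.02 m and x of stylus_tip in the frame of pen_tray_in between -0.098 and 0.098 m and y of stylus_tip in the frame of pen_tray_in between -0.048 and 0.048 m and linear speed of stylus below 0.02 m/s and value of joint reset_button below 0.0015 m); the robot touches nothing.
It fails at once if the tape roll or the carton is pushed more than 5 cm from its place (distance of any of tape_roll, carton from where it was at the start of the episode above 0.05 m).
Of cover0, cover1, cover2, cover3, cover4 only 3 to 5 are there at a start; the rules pass over those that are not, and their reading is None.
At some moment in a run one of cover0, cover1, cover2, cover3, cover4, stylus may be knocked a few centimetres aside while the robot is not near it.
Once in a run the grip may slacken for a moment while it holds something.
It also fails if it takes over 210 s, if anything falls off the work surface, if the arm or the gripper's body presses on something with over 40 N, if the wrist force passes 120 N, or if a joint passes its speed limit or range.

## Working session

There is one attempt and no reset: what is moved stays moved. The work goes in short steps, Python scripts to look and compute and a shell command to move; the robot and the scene stay as the last step left them, time stands still between calls to the robot, and variables do not carry over. Pictures are saved under pics/ and viewed, at most 14 in all, crops included, and the job is handed in when it is done.

```bash
mkdir -p pics; ls; cat > h.py <<'E'
import numpy as np, cv2
from cell import *
def px2w(cam,uv,z,c=None):
    c=c or calibration(cam); R=np.array(c["R"]);t=np.array(c["t"])
    d=R.T@np.array([(uv[0]-c["cx"])/c["fx"],(uv[1]-c["cy"])/c["fy"],1.]); o=-R.T@t
    return o+d*(z-o[2])/d[2]
def w2px(cam,X):
    c=calibration(cam); p=np.array(c["R"])@np.array(X)+np.array(c["t"])
    return np.array([c["fx"]*p[0]/p[2]+c["cx"],c["fy"]*p[1]/p[2]+c["cy"]])
E
python3 - <<'E'
from h import *
np.set_printoptions(precision=4,suppress=True)
for n in("scene","top"):
    cv2.imwrite(f"pics/{n}0.png",get_image(n)); c=calibration(n); R=np.array(c["R"]);print(n,-R.T@np.array(c["t"]),R[2])
for q in("cover0","stylus","stylus_tip","terminal","button_face","kit_case","bay0","bay2","bay4","pen_tray_in","tape_roll","carton"):
    for n in ("top","scene"):
        for m in mark_of(n,q)[:6]: print(n,q,round(m["score"],2),np.round(m["location"]),px2w(n,m["location"],{"bay":.016,"cov":.003,"sty":.008,"pen":.004}.get(q[:3],0.0))[:2])
s=state();print(s["clock"],s["ee_pos"],s["finger_gap"],tcp_to_tips)
E
```

```text
pics
scene [ 1.2175 -0.834   0.7456] [-0.5789  0.6035 -0.5484]
top [ 0.4455 -0.0711  1.2195] [ 0.0464 -0.0063 -0.9989]
top cover0 0.89 [324. 236.] [ 0.521  -0.0757]
top cover0 0.8 [250. 270.] [0.4285 0.1283]
top cover0 0.68 [303. 273.] [ 0.4203 -0.018 ]
top cover0 0.68 [276. 243.] [0.5031 0.0569]
scene cover0 0.91 [363. 232.] [0.5014 0.0608]
scene cover0 0.84 [365. 213.] [0.446  0.1371]
scene cover0 0.63 [330. 257.] [ 0.5116 -0.0696]
scene cover0 0.55 [321. 232.] [ 0.4226 -0.0066]
top stylus 0.76 [476. 317.] [ 0.2986 -0.4935]
top stylus 0.65 [480. 198.] [ 0.6296 -0.508 ]
top stylus 0.61 [395. 203.] [ 0.6142 -0.2721]
scene stylus 0.92 [116. 304.] [ 0.307  -0.4924]
scene stylus 0.84 [299. 324.] [ 0.6234 -0.2792]
scene stylus 0.62 [207. 392.] [ 0.629  -0.5051]
scene stylus 0.17 [350. 180.] [0.302  0.2433]
top stylus_tip 0.61 [387. 172.] [ 0.7019 -0.2495]
top stylus_tip 0.58 [439. 214.] [ 0.5831 -0.3954]
top stylus_tip 0.53 [442. 325.] [ 0.2771 -0.3982]
scene stylus_tip 0.91 [241. 342.] [ 0.5799 -0.3891]
scene stylus_tip 0.6 [340. 336.] [ 0.7045 -0.2506]
scene stylus_tip 0.57 [148. 279.]
[... 1589 characters left out ...]
-0.0786]
top bay4 0.57 [282. 187.] [0.657  0.0426]
top bay4 0.41 [250. 267.] [0.4353 0.1279]
scene bay4 0.91 [434. 245.] [0.6695 0.1154]
scene bay4 0.86 [395. 275.] [ 0.6717 -0.0367]
scene bay4 0.82 [414. 255.] [0.6585 0.0494]
scene bay4 0.64 [358. 291.] [ 0.6489 -0.1325]
scene bay4 0.61 [372. 280.] [ 0.6473 -0.0856]
top pen_tray_in 0.8 [181. 262.] [0.4511 0.319 ]
scene pen_tray_in 0.92 [408. 185.] [0.4377 0.3322]
top tape_roll 0.89 [187. 193.] [0.6428 0.3072]
scene tape_roll 0.79 [466. 216.] [0.6426 0.3015]
top carton 0.58 [202. 320.] [0.2903 0.2606]
top carton 0.45 [256. 180.] [0.6794 0.1158]
scene carton 0.9 [349. 178.] [0.2811 0.2619]
1.3 [ 0.27   -0.5637  0.2423] 0.999610356004816 0.011
```

View pics/top0.png

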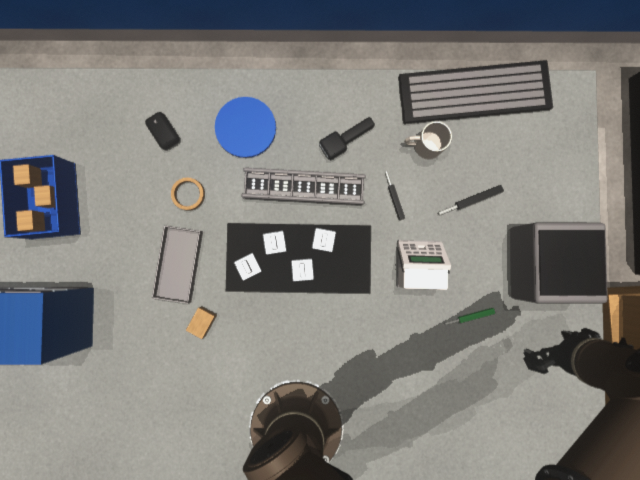

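```bash
python3 - <<'E'
import cv2
im=cv2.imread("pics/scene0.png"); cv2.imwrite("pics/scene0c.png",cv2.resize(im[150:450,60:460],None,fx=2,fy=2,interpolation=cv2.INTER_CUBIC))
E
```

```text
(no output)
```

View pics/scene0c.png

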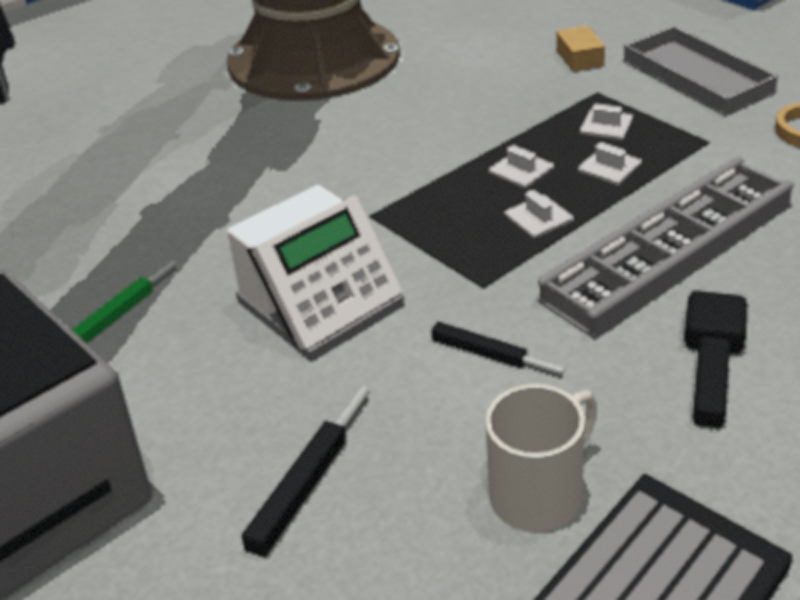

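The top view shows four covers on the mat: (324,240), (275,242), (247,267) and (302,270). The case is at (305,188) and the tray at (180,264). 

Stylus candidates:
- Green at (476,317): excluded by its colour.
- Big black at (480,198).
- Small black at (395,203), tip at (387,172): this is the one meant, as the smaller of the two black ones. The enlarged crop confirms it at crop (480,345).

The mallet-like thing at (345,140) is not a stylus. Now I'll move over the mat.

```bash
python3 -m inch '[{"x":0.05,"y":0.18,"z":0.03},{"x":0.05,"y":0.18,"z":0.03},{"x":0.05,"y":0.18,"z":0.03},{"x":0.05,"y":0.18,"z":0.03},{"x":0.05,"y":0.18,"z":0.03},{"x":0.05,"y":0.18,"z":0.03},{"x":0.05,"y":0.18,"z":0.03},{"x":0.05,"y":0.18,"z":0.03},{"x":0.05,"y":0.18,"z":0.03},{"x":0.05,"y":0.18,"z":0.03},{"x":0.05,"y":0.18,"z":0.03},{"x":0.05,"y":0.18,"z":0.03},{"x":0.05,"y":0.18,"z":0.03},{},{},{}]' 0
python3 - <<'E'
from h import *
np.set_printoptions(precision=4,suppress=True)
s=state();print(s["clock"],s["ee_pos"],np.array(s["eef_rot"]),s["joint_pos"])
c=calibration("wrist");im=get_image("wrist");cv2.imwrite("pics/w1.png",im)
R=np.array(c["R"]);print(-R.T@np.array(c["t"]),R,c["fx"])
for q,z in(("cover0",.003),("bay0",.016)):
  for m in mark_of("wrist",q): print(q,m["score"],m["location"],px2w("wrist",m["location"],z,c)[:2])
E
```

```text
1.3 [ 0.27   -0.5637  0.2423] [[ 0.9019  0.432   0.    ]
 [ 0.432  -0.9019 -0.    ]
 [-0.      0.     -1.    ]] [58.5211 24.8957  1.4331 90.1378 -0.6656 64.9729 -4.3018]
[ 0.3312 -0.535   0.374 ] [[ 0.4321 -0.9018 -0.0008]
 [-0.8696 -0.4169  0.2644]
 [-0.2388 -0.1136 -0.9644]] 409.8437665615708$[0]: bad value
```

View pics/w1.png

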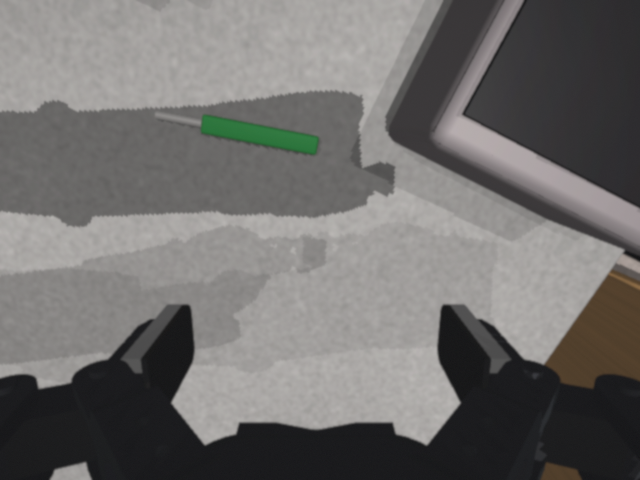

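The call was refused before anything moved. The wrist picture shows only the green stylus at (260,135). The rows probably need all six keys.

```bash
python3 -m inch '[{"x":0.05,"y":0.18,"z":0.03,"wx":0,"wy":0,"wz":0}]' 0; python3 -m inch '[{"x":0.05,"y":0.18,"z":0.03}]'; python3 -c "from cell import state;print(state()['ee_pos'])"; python3 -m inch --help | head -20
```

```text
clock: 1.55
ee_pos: [0.2793, -0.5224, 0.2484]
eef_rot: [[0.905, 0.426, -0.003], [0.426, -0.905, -0.001], [-0.003, 0.0, -1.0]]
ft_force: [1.0, -0.2, 0.6]
finger_gap: 1.002
grasp_force: 0.0
[ 0.27928057 -0.52244548  0.24842579]$[0]: bad value
invalid input: not JSON, or not a number
```

```bash
python3 -m inch '[{"x":0.062,"y":0.18,"z":0.03,"wx":0,"wy":0,"wz":-0.012},{"x":0.062,"y":0.18,"z":0.03,"wx":0,"wy":0,"wz":-0.012},{"x":0.062,"y":0.18,"z":0.03,"wx":0,"wy":0,"wz":-0.012},{"x":0.062,"y":0.18,"z":0.03,"wx":0,"wy":0,"wz":-0.012},{"x":0.062,"y":0.18,"z":0.03,"wx":0,"wy":0,"wz":-0.012},{"x":0.062,"y":0.18,"z":0.03,"wx":0,"wy":0,"wz":-0.012},{"x":0.062,"y":0.18,"z":0.03,"wx":0,"wy":0,"wz":-0.012},{"x":0.062,"y":0.18,"z":0.03,"wx":0,"wy":0,"wz":-0.012},{"x":0.062,"y":0.18,"z":0.03,"wx":0,"wy":0,"wz":-0.012},{"x":0.062,"y":0.18,"z":0.03,"wx":0,"wy":0,"wz":-0.012},{"x":0.062,"y":0.18,"z":0.03,"wx":0,"wy":0,"wz":-0.012},{"x":0.062,"y":0.18,"z":0.03,"wx":0,"wy":0,"wz":-0.012},{"x":0,"y":0,"z":0,"wx":0,"wy":0,"wz":0},{"x":0,"y":0,"z":0,"wx":0,"wy":0,"wz":0},{"x":0,"y":0,"z":0,"wx":0,"wy":0,"wz":0}]' 0
python3 - <<'E'
from h import *
np.set_printoptions(precision=4,suppress=True)
s=state();print(s["clock"],s["ee_pos"],np.array(s["eef_rot"]),s["joint_pos"])
c=calibration("wrist");im=get_image("wrist");cv2.imwrite("pics/w2.png",im)
R=np.array(c["R"]);print(-R.T@np.array(c["t"]),R[2])
for q,z in(("cover0",.003),("bay0",.016)):
  for m in mark_of("wrist",q): print(q,m["score"],m["location"],px2w("wrist",m["location"],z,c)[:2])
E
```

```text
clock: 3.05
ee_pos: [0.4682, 0.0201, 0.3396]
eef_rot: [[1.0, -0.007, -0.001], [-0.007, -1.0, -0.001], [-0.001, 0.001, -1.0]]
ft_force: [-0.7, -0.6, -0.2]
finger_gap: 0.999
grasp_force: 0.0
3.05 [0.4682 0.0201 0.3396] [[ 1.     -0.0068 -0.0006]
 [-0.0068 -1.     -0.0007]
 [-0.0006  0.0007 -1.    ]] [   9.6732    7.6005  -21.0439  100.5656    2.8924   72.4008 -102.4673]
[0.536  0.0194 0.4712] [-0.2654  0.0019 -0.9641]
cover0 0.82 [213.8, 212.0] [0.4433 0.1383]
cover0 0.74 [343.5, 220.8] [ 0.4318 -0.0126]
cover0 0.65 [401.3, 148.9] [ 0.5135 -0.0761]
cover0 0.6 [278.5, 157.4] [0.5051 0.0612]
cover0 0.27 [129.9, 335.1] [0.2857 0.2559]
bay0 0.86 [419.0, 0.0] [ 0.6582 -0.0839]
bay0 0.8 [482.0, 3.5] [ 0.6547 -0.1467]
```

View pics/w2.png

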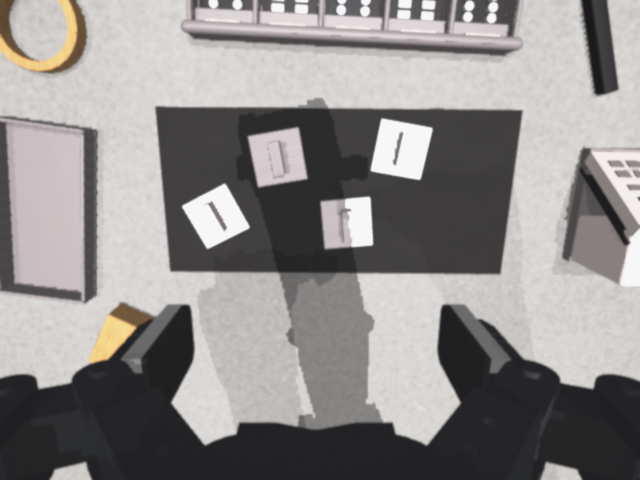

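Wrist view: covers at (215,216), (278,157), (402,149) and (346,222), with the fins roughly along world x. The case is at the top edge, so I'll move forward 0.1 m to see everything at once.

```bash
python3 -m inch '[{"x":0.2,"y":0,"z":0,"wx":0,"wy":0,"wz":0},{"x":0.2,"y":0,"z":0,"wx":0,"wy":0,"wz":0},{"x":0,"y":0,"z":0,"wx":0,"wy":0,"wz":0},{"x":0,"y":0,"z":0,"wx":0,"wy":0,"wz":0}]' 0
cat > cov.py <<'E'
from h import *
np.set_printoptions(precision=4,suppress=True)
def rects(cam,q,z,c):
    out=[]
    for m in silhouettes(cam,q):
        r=m["region"].astype(np.uint8)
        if r.sum()<200: continue
        cn=max(cv2.findContours(r,0,cv2.CHAIN_APPROX_NONE)[0],key=cv2.contourArea)[:,0]
        P=np.array([px2w(cam,p,z,c)[:2] for p in cn])
        (cx,cy),(w,h),a=cv2.minAreaRect((P*1000).astype(np.float32))
        a=(a+45)%90-45
        print(q,round(m["score"],2),np.round(m["rect"]),"xy",round(cx/1000,4),round(cy/1000,4),"size",round(w,1),round(h,1),"yaw",round(a,1))
E
python3 - <<'E'
from cov import *
s=state();print(s["clock"],s["ee_pos"])
c=calibration("wrist");im=get_image("wrist");cv2.imwrite("pics/w3.png",im)
rects("wrist","cover0",.008,c)
rects("wrist","kit_case",.034,c)
rects("wrist","stylus",.008,c)
for q,z in(("cover0",.003),("bay0",.016)):
  for m in mark_of("wrist",q): print(q,m["score"],m["location"],px2w("wrist",m["location"],z,c)[:2])
E
```

```text
clock: 3.6
ee_pos: [0.5689, 0.0204, 0.3386]
eef_rot: [[1.0, -0.007, -0.002], [-0.007, -1.0, 0.0], [-0.002, -0.0, -1.0]]
ft_force: [-0.9, -0.3, 0.6]
finger_gap: 0.995
grasp_force: 0.0
3.6 [0.5689 0.0204 0.3386]
cover0 0.8 [283. 244.  53.  56.] xy 0.5058 0.0618 size 56.8 56.3 yaw 9.0
cover0 0.74 [345. 303.  49.  45.] xy 0.4308 -0.0161 size 58.1 57.2 yaw 4.7
cover0 0.68 [398. 237.  59.  54.] xy 0.5133 -0.0744 size 57.1 56.1 yaw -11.3
cover0 0.61 [222. 295.  61.  59.] xy 0.4401 0.135 size 59.4 59.2 yaw 25.8
kit_case 0.67 [356. 101. 335. 102.] xy 0.6601 -0.0189 size 332.7 82.7 yaw -3.2
kit_case 0.49 [399. 236.  58.  53.] xy 0.5205 -0.0688 size 53.7 53.6 yaw -10.3
stylus 0.92 [587. 125.  32. 129.] xy 0.6361 -0.2699 size 142.5 23.4 yaw 18.0
cover0 0.94 [278.7, 242.0] [0.507  0.0645]
cover0 0.75 [222.2, 295.1] [0.4398 0.136 ]
cover0 0.66 [395.8, 236.9] [ 0.5123 -0.0737]
cover0 0.6 [342.9, 298.3] [ 0.4346 -0.0122]
bay0 0.92 [231.1, 97.9] [0.6678 0.1083]
bay0 0.91 [410.8, 105.5] [ 0.6589 -0.0805]
bay0 0.9 [354.2, 103.5] [ 0.6613 -0.0208]
bay0 0.76 [470.4, 112.1] [ 0.6518 -0.1438]
bay0 0.58 [293.5, 98.7] [0.6665 0.0429]
```

View pics/w3.png

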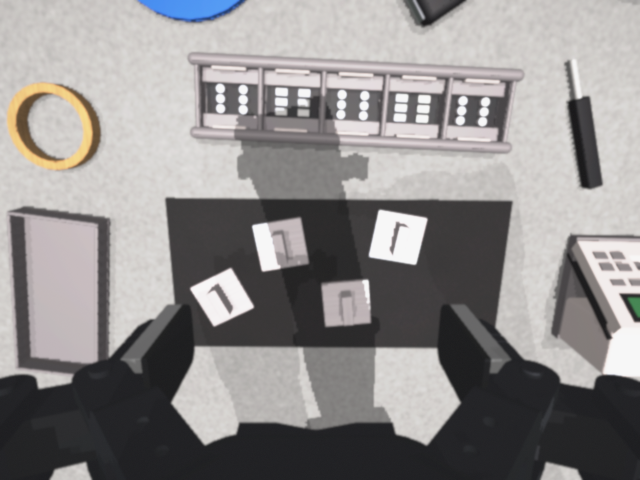

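Case rectangle is 333 × 83 mm, as specified, centred at (0.660,-0.019) with yaw -3.4°. The bays in the image are at (231,98) to (470,112). Cover rectangles are about 56–59 mm, which is plausible. I'll start with the cover at (0.513,-0.074), hovering first with the gripper half closed.

```bash
python3 -m inch '[{"x":-0.028,"y":-0.048,"z":-0.11,"wx":0,"wy":0,"wz":-0.0075},{"x":-0.028,"y":-0.048,"z":-0.11,"wx":0,"wy":0,"wz":-0.0075},{"x":-0.028,"y":-0.048,"z":-0.11,"wx":0,"wy":0,"wz":-0.0075},{"x":-0.028,"y":-0.048,"z":-0.11,"wx":0,"wy":0,"wz":-0.0075},{"x":-0.028,"y":-0.048,"z":-0.11,"wx":0,"wy":0,"wz":-0.0075},{"x":-0.028,"y":-0.048,"z":-0.11,"wx":0,"wy":0,"wz":-0.0075},{"x":-0.028,"y":-0.048,"z":-0.11,"wx":0,"wy":0,"wz":-0.0075},{"x":-0.028,"y":-0.048,"z":-0.11,"wx":0,"wy":0,"wz":-0.0075},{"x":0,"y":0,"z":0,"wx":0,"wy":0,"wz":0},{"x":0,"y":0,"z":0,"wx":0,"wy":0,"wz":0}]' 0.4 60
cat > look.py <<'E'
from cov import *
import sys
s=state();R=np.array(s["eef_rot"]);print("t",s["clock"],"tcp",s["ee_pos"],"yaw",np.degrees(np.arctan2(R[1,0],R[0,0])),"tool z",R[:,2],"gap",s["finger_gap"])
c=calibration("wrist");im=get_image("wrist")
if len(sys.argv)>1: cv2.imwrite("pics/%s.png"%sys.argv[1],im)
rects("wrist","cover0",.008,c)
for m in mark_of("wrist","cover0"): print(round(m["score"],2),np.round(m["location"]),px2w("wrist",m["location"],.003,c)[:2])
E
python3 look.py w4
```

```text
clock: 4.9
ee_pos: [0.5127, -0.0744, 0.1207]
eef_rot: [[0.981, -0.193, 0.0], [-0.193, -0.981, 0.0], [0.0, -0.0, -1.0]]
ft_force: [0.9, -0.3, 0.3]
finger_gap: 0.601
grasp_force: 0.0
t 4.9 tcp [ 0.5127 -0.0744  0.1207] yaw -11.103789535479626 tool z [ 0.0002  0.0001 -1.    ] gap 0.6013423776374173
cover0 0.84 [266. 371.  78.  91.] xy 0.4288 -0.0179 size 63.8 54.9 yaw 4.7
cover0 0.81 [110. 291. 118. 106.] xy 0.5059 0.0607 size 56.3 58.5 yaw 8.9
cover0 0.71 [318. 240.  92.  90.] xy 0.5135 -0.0748 size 56.0 56.8 yaw -10.4
cover0 0.66 [ 34. 380.  68.  76.] xy 0.4542 0.1421 size 25.6 65.5 yaw 24.0
0.85 [251. 367.] [ 0.4323 -0.0134]
0.82 [319. 239.] [ 0.5132 -0.0764]
0.68 [110. 290.] [0.5051 0.0641]
0.59 [ 42. 393.] [0.4401 0.1358]
```

View pics/w4.png

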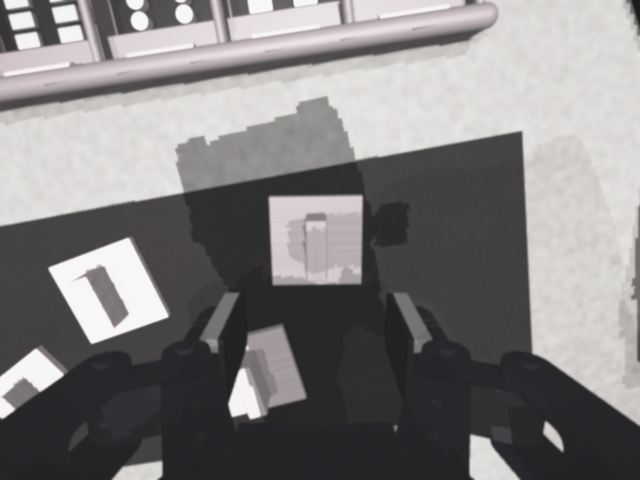

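The fin at (316,240) is centred between the jaws and square to them. I'll descend, grip and lift.

```bash
python3 -m inch '[{"x":0.002,"y":-0.002,"z":-0.13,"wx":0,"wy":0,"wz":0},{"x":0,"y":0,"z":-0.13,"wx":0,"wy":0,"wz":0},{"x":0,"y":0,"z":-0.09,"wx":0,"wy":0,"wz":0},{"x":0,"y":0,"z":-0.04,"wx":0,"wy":0,"wz":0},{"x":0,"y":0,"z":0,"wx":0,"wy":0,"wz":0},{"x":0,"y":0,"z":0,"wx":0,"wy":0,"wz":0}]' 0.4 60
python3 -m inch '[{"x":0,"y":0,"z":0,"wx":0,"wy":0,"wz":0},{"x":0,"y":0,"z":0,"wx":0,"wy":0,"wz":0},{"x":0,"y":0,"z":0,"wx":0,"wy":0,"wz":0},{"x":0,"y":0,"z":0,"wx":0,"wy":0,"wz":0},{"x":0,"y":0,"z":0,"wx":0,"wy":0,"wz":0},{"x":0,"y":0,"z":0,"wx":0,"wy":0,"wz":0}]' 1 60
python3 -m inch '[{"x":0,"y":0,"z":0.1,"wx":0,"wy":0,"wz":0},{"x":0,"y":0,"z":0.1,"wx":0,"wy":0,"wz":0},{"x":0,"y":0,"z":0.1,"wx":0,"wy":0,"wz":0},{"x":0,"y":0,"z":0.1,"wx":0,"wy":0,"wz":0},{"x":0,"y":0,"z":0,"wx":0,"wy":0,"wz":0}]' 1 60
```

```text
clock: 5.65
ee_pos: [0.5141, -0.0749, 0.0235]
eef_rot: [[0.981, -0.192, 0.002], [-0.192, -0.981, -0.0], [0.002, -0.0, -1.0]]
ft_force: [-0.4, 0.5, -0.3]
finger_gap: 0.6
grasp_force: 0.0
clock: 6.25
ee_pos: [0.5136, -0.0752, 0.0233]
eef_rot: [[0.981, -0.193, 0.001], [-0.193, -0.981, -0.0], [0.002, 0.0, -1.0]]
ft_force: [-0.5, 0.0, 8.1]
finger_gap: 0.127
grasp_force: 59.1
clock: 6.75
ee_pos: [0.5151, -0.0753, 0.1257]
eef_rot: [[0.981, -0.193, 0.006], [-0.193, -0.981, -0.001], [0.006, -0.0, -1.0]]
ft_force: [1.0, 0.0, -0.1]
finger_gap: 0.124
grasp_force: 58.7
```

Held: the gap of 0.124 is about the 12 mm fin. On to bay 1 and a look from there.

```bash
python3 -m inch '[{"x":0.12,"y":-0.006,"z":0,"wx":0,"wy":0,"wz":0.008},{"x":0.12,"y":-0.006,"z":0,"wx":0,"wy":0,"wz":0.008},{"x":0.12,"y":-0.006,"z":0,"wx":0,"wy":0,"wz":0.009},{"x":0.12,"y":-0.006,"z":0,"wx":0,"wy":0,"wz":0.009},{"x":0.088,"y":-0.006,"z":0,"wx":0,"wy":0,"wz":0.009},{"x":0,"y":0,"z":0,"wx":0,"wy":0,"wz":0},{"x":0,"y":0,"z":0,"wx":0,"wy":0,"wz":0},{"x":0,"y":0,"z":0,"wx":0,"wy":0,"wz":0}]' 1 60
cat > bays.py <<'E'
from cov import *
import sys
s=state();R=np.array(s["eef_rot"]);print("t",s["clock"],"tcp",s["ee_pos"],"yaw",np.degrees(np.arctan2(R[1,0],R[0,0])),"tool z",R[:,2],"gap",s["finger_gap"])
c=calibration("wrist");im=get_image("wrist")
if len(sys.argv)>1: cv2.imwrite("pics/%s.png"%sys.argv[1],im)
for m in mark_of("wrist","bay0"): print(round(m["score"],2),np.round(m["location"]),px2w("wrist",m["location"],.016,c)[:2])
rects("wrist","kit_case",.034,c)
E
python3 bays.py w5
```

```text
clock: 7.55
ee_pos: [0.6539, -0.0827, 0.1218]
eef_rot: [[0.998, -0.059, -0.002], [-0.059, -0.998, -0.0], [-0.001, 0.0, -1.0]]
ft_force: [-0.4, -1.0, -0.2]
finger_gap: 0.125
grasp_force: 58.6
t 7.55 tcp [ 0.6539 -0.0827  0.1218] yaw -3.4008782451130455 tool z [-0.0015 -0.0001 -1.    ] gap 0.12543002525207403
0.84 [211. 242.] [ 0.6597 -0.0199]
0.69 [315. 238.] [ 0.6579 -0.0829]
0.68 [104. 241.] [0.6639 0.0441]
kit_case 0.66 [254. 240. 507. 151.] xy 0.6613 -0.0419 size 286.6 84.5 yaw -3.2
```

View pics/w5.png

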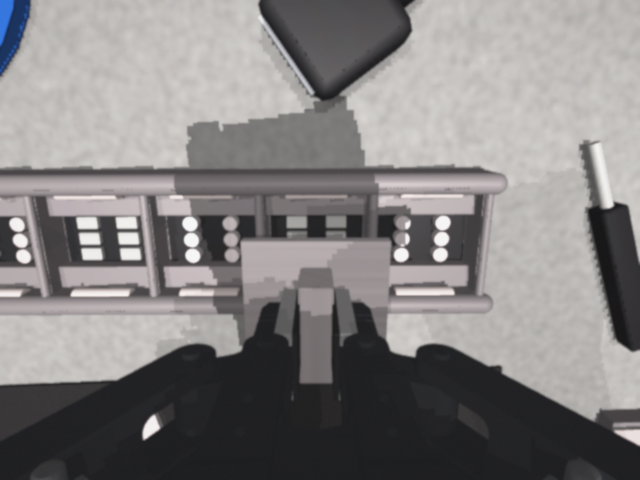

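The plate is square to the case and bay 1 lies at (0.657,-0.083). I'll correct x by 3 mm and lower it to the bars.

```bash
python3 -m inch '[{"x":0.006,"y":0,"z":-0.08,"wx":0,"wy":0,"wz":0},{"x":0.006,"y":0,"z":-0.08,"wx":0,"wy":0,"wz":0},{"x":0,"y":0,"z":-0.06,"wx":0,"wy":0,"wz":0},{"x":0,"y":0,"z":-0.04,"wx":0,"wy":0,"wz":0},{"x":0,"y":0,"z":-0.02,"wx":0,"wy":0,"wz":0},{"x":0,"y":0,"z":0,"wx":0,"wy":0,"wz":0},{"x":0,"y":0,"z":0,"wx":0,"wy":0,"wz":0}]' 1 60
python3 -m inch '[{"x":0,"y":0,"z":-0.02,"wx":0,"wy":0,"wz":0},{"x":0,"y":0,"z":-0.02,"wx":0,"wy":0,"wz":0},{"x":0,"y":0,"z":0,"wx":0,"wy":0,"wz":0}]' 1 60
```

```text
clock: 8.4
ee_pos: [0.6584, -0.0826, 0.053]
eef_rot: [[0.998, -0.059, 0.001], [-0.059, -0.998, -0.0], [0.001, -0.0, -1.0]]
ft_force: [0.6, -0.6, -0.5]
finger_gap: 0.124
grasp_force: 58.6
clock: 8.7
ee_pos: [0.6576, -0.0826, 0.0418]
eef_rot: [[0.998, -0.059, -0.001], [-0.059, -0.998, -0.0], [-0.001, 0.0, -1.0]]
ft_force: [-0.4, 0.3, -1.5]
finger_gap: 0.123
grasp_force: 58.5
```

```bash
python3 -m inch '[{"x":0,"y":0,"z":-0.012,"wx":0,"wy":0,"wz":0},{"x":0,"y":0,"z":-0.012,"wx":0,"wy":0,"wz":0},{"x":0,"y":0,"z":0,"wx":0,"wy":0,"wz":0},{"x":0,"y":0,"z":0,"wx":0,"wy":0,"wz":0}]' 1 60
```

```text
clock: 9.1
ee_pos: [0.6577, -0.0826, 0.0364]
eef_rot: [[0.998, -0.059, -0.001], [-0.059, -0.998, -0.0], [-0.001, 0.0, -1.0]]
ft_force: [-4.3, -0.0, 5.5]
finger_gap: 0.124
grasp_force: 59.3
```

```bash
python3 -m inch '[{"x":0,"y":0,"z":-0.008,"wx":0,"wy":0,"wz":0},{"x":0,"y":0,"z":0,"wx":0,"wy":0,"wz":0},{"x":0,"y":0,"z":0,"wx":0,"wy":0,"wz":0}]' 1 60
python3 -m inch '[{"x":0,"y":0,"z":0.008,"wx":0,"wy":0,"wz":0},{"x":0,"y":0,"z":0,"wx":0,"wy":0,"wz":0},{"x":0,"y":0,"z":0,"wx":0,"wy":0,"wz":0},{"x":0,"y":0,"z":0,"wx":0,"wy":0,"wz":0}]' 0.6 60
python3 -m inch '[{"x":0,"y":0,"z":0.06,"wx":0,"wy":0,"wz":0},{"x":-0.1,"y":0,"z":0.1,"wx":0,"wy":0,"wz":0},{"x":-0.1,"y":0,"z":0.1,"wx":0,"wy":0,"wz":0},{"x":-0.1,"y":0,"z":0.1,"wx":0,"wy":0,"wz":0},{"x":0,"y":0,"z":0,"wx":0,"wy":0,"wz":0},{"x":0,"y":0,"z":0,"wx":0,"wy":0,"wz":0},{"x":0,"y":0,"z":0,"wx":0,"wy":0,"wz":0}]' 0.4 60
python3 look.py w6; python3 -c "
from h import *
im=cv2.imread('pics/w6.png');cv2.imwrite('pics/w6c.png',cv2.resize(im[0:320,60:560],None,fx=1.6,fy=1.6))"
```

```text
clock: 9.4
ee_pos: [0.6577, -0.0827, 0.0363]
eef_rot: [[0.998, -0.059, -0.0], [-0.059, -0.998, -0.001], [-0.0, 0.001, -1.0]]
ft_force: [-12.4, -0.6, 23.0]
finger_gap: 0.126
grasp_force: 61.9
clock: 9.8
ee_pos: [0.6581, -0.0827, 0.036]
eef_rot: [[0.998, -0.059, -0.0], [-0.059, -0.998, 0.0], [-0.0, -0.0, -1.0]]
ft_force: [0.9, -0.5, -0.4]
finger_gap: 0.4
grasp_force: 0.0
clock: 10.5
ee_pos: [0.5835, -0.0827, 0.1262]
eef_rot: [[0.998, -0.059, 0.0], [-0.059, -0.998, 0.0], [0.0, -0.0, -1.0]]
ft_force: [0.1, -0.1, -0.4]
finger_gap: 0.602
grasp_force: 0.0
t 10.5 tcp [ 0.5835 -0.0827  0.1262] yaw -3.385375098128163 tool z [ 0.0002  0.     -1.    ] gap 0.6024286964434364
cover0 0.97 [250. 417.  43.  20.] xy 0.4558 -0.0291 size 14.2 27.2 yaw 6.7
cover0 0.79 [109. 339.  97.  51.] xy 0.5181 0.0624 size 36.3 59.8 yaw 8.3
cover0 0.69 [308. 117. 108. 109.] xy 0.6569 -0.0824 size 59.6 59.3 yaw -3.8
0.82 [116. 359.] [0.5039 0.0619]
0.59 [308. 118.] [ 0.6579 -0.0827]
```

View pics/w6c.png

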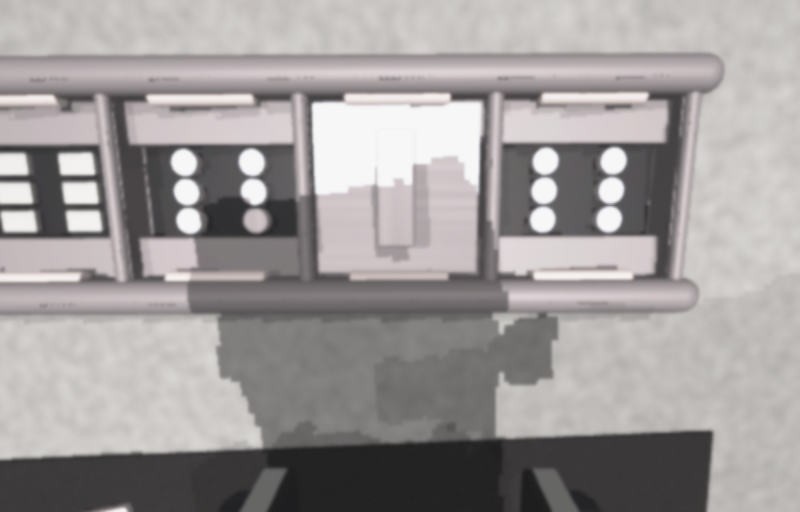

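The cover in bay 1 sits below the white bars, and the hard stop was at TCP 0.036 as computed, so it's home. Next is the cover at (0.506,0.061).

```bash
python3 -m inch '[{"x":-0.062,"y":0.115,"z":0,"wx":0,"wy":0,"wz":0.014},{"x":-0.062,"y":0.115,"z":0,"wx":0,"wy":0,"wz":0.014},{"x":-0.062,"y":0.115,"z":0,"wx":0,"wy":0,"wz":0.014},{"x":-0.062,"y":0.115,"z":0,"wx":0,"wy":0,"wz":0.014},{"x":-0.062,"y":0.115,"z":0,"wx":0,"wy":0,"wz":0.014},{"x":0,"y":0,"z":0,"wx":0,"wy":0,"wz":0},{"x":0,"y":0,"z":0,"wx":0,"wy":0,"wz":0},{"x":0,"y":0,"z":0,"wx":0,"wy":0,"wz":0}]' 0.4 60 | head -2
python3 look.py
```

```text
clock: 11.45
ee_pos: [0.506, 0.0602, 0.1259]
t 11.45 tcp [0.506  0.0602 0.1259] yaw 9.136118072652403 tool z [-0.0004 -0.0004 -1.    ] gap 0.5991334655393665
cover0 0.92 [405. 358.  91.  74.] xy 0.4292 0.0021 size 60.1 26.1 yaw 10.9
cover0 0.83 [604.  36.  70.  71.] xy 0.6504 -0.0843 size 42.6 34.4 yaw -1.0
cover0 0.67 [181. 311.  92.  90.] xy 0.4438 0.137 size 48.5 58.5 yaw 26.5
cover0 0.6 [313. 240.  92.  88.] xy 0.5055 0.0618 size 57.5 56.1 yaw 9.1
0.92 [626.  10.] [ 0.6633 -0.0903]
0.79 [190. 316.] [0.4385 0.135 ]
0.6 [312. 239.] [0.5052 0.0624]
```

```bash
python3 -m inch '[{"x":-0.002,"y":0.006,"z":-0.13,"wx":0,"wy":0,"wz":0},{"x":0,"y":0,"z":-0.13,"wx":0,"wy":0,"wz":0},{"x":0,"y":0,"z":-0.1,"wx":0,"wy":0,"wz":0},{"x":0,"y":0,"z":-0.046,"wx":0,"wy":0,"wz":0},{"x":0,"y":0,"z":0,"wx":0,"wy":0,"wz":0},{"x":0,"y":0,"z":0,"wx":0,"wy":0,"wz":0}]' 0.4 60 | head -2
python3 -m inch '[{"x":0,"y":0,"z":0,"wx":0,"wy":0,"wz":0},{"x":0,"y":0,"z":0,"wx":0,"wy":0,"wz":0},{"x":0,"y":0,"z":0,"wx":0,"wy":0,"wz":0},{"x":0,"y":0,"z":0,"wx":0,"wy":0,"wz":0},{"x":0,"y":0,"z":0,"wx":0,"wy":0,"wz":0},{"x":0,"y":0,"z":0,"wx":0,"wy":0,"wz":0}]' 1 60
python3 -m inch '[{"x":0,"y":0,"z":0.1,"wx":0,"wy":0,"wz":0},{"x":0,"y":0,"z":0.1,"wx":0,"wy":0,"wz":0},{"x":0,"y":0,"z":0.1,"wx":0,"wy":0,"wz":0},{"x":0,"y":0,"z":0.08,"wx":0,"wy":0,"wz":0},{"x":0.1,"y":-0.011,"z":0,"wx":0,"wy":0,"wz":-0.012},{"x":0.1,"y":-0.011,"z":0,"wx":0,"wy":0,"wz":-0.012},{"x":0.1,"y":-0.011,"z":0,"wx":0,"wy":0,"wz":-0.012},{"x":0.1,"y":-0.011,"z":0,"wx":0,"wy":0,"wz":-0.012},{"x":0.1,"y":-0.011,"z":0,"wx":0,"wy":0,"wz":-0.012},{"x":0.134,"y":-0.011,"z":0,"wx":0,"wy":0,"wz":-0.0095},{"x":0,"y":0,"z":0,"wx":0,"wy":0,"wz":0},{"x":0,"y":0,"z":0,"wx":0,"wy":0,"wz":0},{"x":0,"y":0,"z":0,"wx":0,"wy":0,"wz":0}]' 1 60
python3 bays.py
```

```text
clock: 12.2
ee_pos: [0.5056, 0.0626, 0.0255]
clock: 12.8
ee_pos: [0.5057, 0.0626, 0.0259]
eef_rot: [[0.987, 0.16, 0.002], [0.16, -0.987, -0.0], [0.002, 0.0, -1.0]]
ft_force: [-1.2, -0.8, 7.9]
finger_gap: 0.118
grasp_force: 59.8
clock: 14.1
ee_pos: [0.6625, 0.0464, 0.1198]
eef_rot: [[0.998, -0.057, -0.001], [-0.057, -0.998, 0.0], [-0.001, 0.0, -1.0]]
ft_force: [-0.8, 0.2, -2.0]
finger_gap: 0.12
grasp_force: 58.6
t 14.1 tcp [0.6625 0.0464 0.1198] yaw -3.2488856056654196 tool z [-0.001  0.    -1.   ] gap 0.11999904520615091
0.63 [213. 241.] [0.6688 0.1068]
0.62 [316. 244.] [0.6635 0.0459]
0.6 [424. 242.] [ 0.661  -0.0185]
kit_case 0.68 [383. 243. 514. 148.] xy 0.664 0.0028 size 288.2 84.5 yaw -3.2
```

```bash
python3 -m inch '[{"x":0.008,"y":-0.005,"z":-0.08,"wx":0,"wy":0,"wz":0},{"x":0,"y":0,"z":-0.08,"wx":0,"wy":0,"wz":0},{"x":0,"y":0,"z":-0.06,"wx":0,"wy":0,"wz":0},{"x":0,"y":0,"z":-0.03,"wx":0,"wy":0,"wz":0},{"x":0,"y":0,"z":-0.015,"wx":0,"wy":0,"wz":0},{"x":0,"y":0,"z":0,"wx":0,"wy":0,"wz":0},{"x":0,"y":0,"z":0,"wx":0,"wy":0,"wz":0}]' 1 60
python3 -m inch '[{"x":0,"y":0,"z":-0.02,"wx":0,"wy":0,"wz":0},{"x":0,"y":0,"z":-0.02,"wx":0,"wy":0,"wz":0},{"x":0,"y":0,"z":-0.015,"wx":0,"wy":0,"wz":0},{"x":0,"y":0,"z":-0.01,"wx":0,"wy":0,"wz":0},{"x":0,"y":0,"z":0,"wx":0,"wy":0,"wz":0},{"x":0,"y":0,"z":0,"wx":0,"wy":0,"wz":0}]' 1 60
```

```text
clock: 14.95
ee_pos: [0.666, 0.045, 0.0543]
eef_rot: [[0.998, -0.057, 0.001], [-0.057, -0.998, 0.0], [0.001, -0.0, -1.0]]
ft_force: [-0.2, -0.8, -1.2]
finger_gap: 0.119
grasp_force: 58.6
clock: 15.55
ee_pos: [0.6648, 0.045, 0.0389]
eef_rot: [[0.998, -0.057, -0.001], [-0.057, -0.998, -0.0], [-0.001, 0.0, -1.0]]
ft_force: [-11.2, -1.4, 18.0]
finger_gap: 0.122
grasp_force: 61.1
```

Hard stop at 0.0389 as predicted. I'll release it and go to the cover at (0.430,-0.016).

```bash
python3 -m inch '[{"x":0,"y":0,"z":0.006,"wx":0,"wy":0,"wz":0},{"x":0,"y":0,"z":0,"wx":0,"wy":0,"wz":0},{"x":0,"y":0,"z":0,"wx":0,"wy":0,"wz":0},{"x":0,"y":0,"z":0,"wx":0,"wy":0,"wz":0}]' 0.6 60|head -2
python3 -m inch '[{"x":0,"y":0,"z":0.08,"wx":0,"wy":0,"wz":0},{"x":0,"y":0,"z":0.14,"wx":0,"wy":0,"wz":0},{"x":-0.12,"y":-0.03,"z":0.12,"wx":0,"wy":0,"wz":0.0055},{"x":-0.12,"y":-0.03,"z":0,"wx":0,"wy":0,"wz":0.0055},{"x":-0.12,"y":-0.03,"z":0,"wx":0,"wy":0,"wz":0.0055},{"x":-0.12,"y":-0.03,"z":0,"wx":0,"wy":0,"wz":0.0055},{"x":-0.12,"y":-0.03,"z":0,"wx":0,"wy":0,"wz":0.0055},{"x":-0.12,"y":-0.03,"z":0,"wx":0,"wy":0,"wz":0.0055},{"x":-0.12,"y":-0.03,"z":0,"wx":0,"wy":0,"wz":0.0055},{"x":-0.1,"y":-0.03,"z":0,"wx":0,"wy":0,"wz":0.0055},{"x":0,"y":0,"z":0,"wx":0,"wy":0,"wz":0},{"x":0,"y":0,"z":0,"wx":0,"wy":0,"wz":0},{"x":0,"y":0,"z":0,"wx":0,"wy":0,"wz":0}]' 0.4 60 | head -2
python3 look.py
```

```text
clock: 15.95
ee_pos: [0.6658, 0.0448, 0.0387]
clock: 17.25
ee_pos: [0.4318, -0.0148, 0.1241]
t 17.25 tcp [ 0.4318 -0.0148  0.1241] yaw 4.621680395839307 tool z [ 0.0015  0.0004 -1.    ] gap 0.5990734230649153
cover0 0.9 [315. 241.  94.  88.] xy 0.4305 -0.0159 size 57.3 56.8 yaw 4.6
cover0 0.77 [ 73. 207. 128. 114.] xy 0.4395 0.1342 size 56.5 58.7 yaw 26.3
0.89 [315. 240.] [ 0.4309 -0.0147]
0.8 [ 74. 211.] [0.4379 0.1374]
```

```bash
python3 -m inch '[{"x":-0.004,"y":-0.003,"z":-0.13,"wx":0,"wy":0,"wz":0},{"x":0,"y":0,"z":-0.13,"wx":0,"wy":0,"wz":0},{"x":0,"y":0,"z":-0.09,"wx":0,"wy":0,"wz":0},{"x":0,"y":0,"z":-0.048,"wx":0,"wy":0,"wz":0},{"x":0,"y":0,"z":0,"wx":0,"wy":0,"wz":0},{"x":0,"y":0,"z":0,"wx":0,"wy":0,"wz":0}]' 0.4 60 | head -2
python3 -m inch '[{"x":0,"y":0,"z":0,"wx":0,"wy":0,"wz":0},{"x":0,"y":0,"z":0,"wx":0,"wy":0,"wz":0},{"x":0,"y":0,"z":0,"wx":0,"wy":0,"wz":0},{"x":0,"y":0,"z":0,"wx":0,"wy":0,"wz":0},{"x":0,"y":0,"z":0,"wx":0,"wy":0,"wz":0},{"x":0,"y":0,"z":0,"wx":0,"wy":0,"wz":0}]' 1 60
python3 -m inch '[{"x":0,"y":0,"z":0.1,"wx":0,"wy":0,"wz":0},{"x":0,"y":0,"z":0.1,"wx":0,"wy":0,"wz":0},{"x":0,"y":0,"z":0.1,"wx":0,"wy":0,"wz":0},{"x":0,"y":0,"z":0.08,"wx":0,"wy":0,"wz":0},{"x":0.115,"y":-0.002,"z":0,"wx":0,"wy":0,"wz":-0.0055},{"x":0.115,"y":-0.002,"z":0,"wx":0,"wy":0,"wz":-0.0055},{"x":0.115,"y":-0.002,"z":0,"wx":0,"wy":0,"wz":-0.0055},{"x":0.115,"y":-0.002,"z":0,"wx":0,"wy":0,"wz":-0.0055},{"x":0.115,"y":-0.002,"z":0,"wx":0,"wy":0,"wz":-0.0055},{"x":0.115,"y":-0.002,"z":0,"wx":0,"wy":0,"wz":-0.0055},{"x":0.115,"y":-0.002,"z":0,"wx":0,"wy":0,"wz":-0.0055},{"x":0.115,"y":0,"z":0,"wx":0,"wy":0,"wz":-0.0055},{"x":0,"y":0,"z":0,"wx":0,"wy":0,"wz":0},{"x":0,"y":0,"z":0,"wx":0,"wy":0,"wz":0},{"x":0,"y":0,"z":0,"wx":0,"wy":0,"wz":0}]' 1 60
python3 bays.py
```

```text
clock: 18.0
ee_pos: [0.4299, -0.0156, 0.0244]
clock: 18.6
ee_pos: [0.4301, -0.016, 0.0252]
eef_rot: [[0.997, 0.08, 0.002], [0.08, -0.997, -0.0], [0.002, 0.0, -1.0]]
ft_force: [-0.4, 0.2, 8.1]
finger_gap: 0.122
grasp_force: 59.0
clock: 20.1
ee_pos: [0.6584, -0.0195, 0.1192]
eef_rot: [[0.998, -0.057, -0.001], [-0.057, -0.998, -0.0], [-0.001, 0.0, -1.0]]
ft_force: [-0.6, -0.2, -0.3]
finger_gap: 0.122
grasp_force: 58.9
t 20.1 tcp [ 0.6584 -0.0195  0.1192] yaw -3.2772160254850258 tool z [-0.0012 -0.0001 -1.    ] gap 0.12178452072297938
0.94 [313. 240.] [ 0.6624 -0.0185]
0.77 [530. 243.] [ 0.6534 -0.1472]
0.65 [100. 243.] [0.6676 0.1084]
kit_case 0.98 [316. 243. 625. 148.] xy 0.6629 -0.0194 size 331.0 85.1 yaw -3.1
```

```bash
python3 -m inch '[{"x":0.011,"y":0.003,"z":-0.08,"wx":0,"wy":0,"wz":0},{"x":0,"y":0,"z":-0.08,"wx":0,"wy":0,"wz":0},{"x":0,"y":0,"z":-0.06,"wx":0,"wy":0,"wz":0},{"x":0,"y":0,"z":-0.03,"wx":0,"wy":0,"wz":0},{"x":0,"y":0,"z":-0.015,"wx":0,"wy":0,"wz":0},{"x":0,"y":0,"z":0,"wx":0,"wy":0,"wz":0},{"x":0,"y":0,"z":0,"wx":0,"wy":0,"wz":0}]' 1 60
python3 -m inch '[{"x":0,"y":0,"z":-0.02,"wx":0,"wy":0,"wz":0},{"x":0,"y":0,"z":-0.02,"wx":0,"wy":0,"wz":0},{"x":0,"y":0,"z":-0.015,"wx":0,"wy":0,"wz":0},{"x":0,"y":0,"z":-0.01,"wx":0,"wy":0,"wz":0},{"x":0,"y":0,"z":0,"wx":0,"wy":0,"wz":0},{"x":0,"y":0,"z":0,"wx":0,"wy":0,"wz":0}]' 1 60
```

```text
clock: 20.95
ee_pos: [0.6628, -0.0186, 0.0538]
eef_rot: [[0.998, -0.058, 0.001], [-0.058, -0.998, 0.0], [0.001, -0.0, -1.0]]
ft_force: [1.0, 0.2, -1.7]
finger_gap: 0.119
grasp_force: 58.9
clock: 21.55
ee_pos: [0.6612, -0.0186, 0.0381]
eef_rot: [[0.998, -0.057, -0.002], [-0.057, -0.998, -0.0], [-0.002, 0.001, -1.0]]
ft_force: [-11.2, 0.2, 13.8]
finger_gap: 0.125
grasp_force: 61.1
```

Home at 0.0381. Next is the last cover, at (0.4395,0.1355).

```bash
python3 -m inch '[{"x":0,"y":0,"z":0.006,"wx":0,"wy":0,"wz":0},{"x":0,"y":0,"z":0,"wx":0,"wy":0,"wz":0},{"x":0,"y":0,"z":0,"wx":0,"wy":0,"wz":0},{"x":0,"y":0,"z":0,"wx":0,"wy":0,"wz":0}]' 0.6 60|head -2
python3 -m inch '[{"x":0,"y":0,"z":0.08,"wx":0,"wy":0,"wz":0},{"x":0,"y":0,"z":0.14,"wx":0,"wy":0,"wz":0},{"x":-0.11,"y":0.077,"z":0.12,"wx":0,"wy":0,"wz":0.02},{"x":-0.11,"y":0.077,"z":0,"wx":0,"wy":0,"wz":0.02},{"x":-0.11,"y":0.077,"z":0,"wx":0,"wy":0,"wz":0.02},{"x":-0.11,"y":0.077,"z":0,"wx":0,"wy":0,"wz":0.02},{"x":-0.11,"y":0.077,"z":0,"wx":0,"wy":0,"wz":0.02},{"x":-0.11,"y":0.077,"z":0,"wx":0,"wy":0,"wz":0.02},{"x":-0.11,"y":0.077,"z":0,"wx":0,"wy":0,"wz":0.02},{"x":-0.11,"y":0.077,"z":0,"wx":0,"wy":0,"wz":0.023},{"x":0,"y":0,"z":0,"wx":0,"wy":0,"wz":0},{"x":0,"y":0,"z":0,"wx":0,"wy":0,"wz":0},{"x":0,"y":0,"z":0,"wx":0,"wy":0,"wz":0}]' 0.4 60 | head -2
python3 look.py
```

```text
clock: 21.95
ee_pos: [0.6627, -0.0187, 0.0384]
clock: 23.25
ee_pos: [0.4434, 0.1348, 0.1234]
t 23.25 tcp [0.4434 0.1348 0.1234] yaw 25.940374912753775 tool z [ 0.0009 -0.0001 -1.    ] gap 0.598289996687476
cover0 0.57 [310. 245.  92.  90.] xy 0.4393 0.1353 size 57.4 56.2 yaw 26.2
cover0 0.37 [598.  29.  85.  58.] xy 0.6299 0.0478 size 59.7 23.0 yaw -3.5
0.88 [312. 244.] [0.4396 0.1347]
```

```bash
python3 -m inch '[{"x":-0.014,"y":0.001,"z":-0.13,"wx":0,"wy":0,"wz":0},{"x":0,"y":0,"z":-0.13,"wx":0,"wy":0,"wz":0},{"x":0,"y":0,"z":-0.09,"wx":0,"wy":0,"wz":0},{"x":0,"y":0,"z":-0.046,"wx":0,"wy":0,"wz":0},{"x":0,"y":0,"z":0,"wx":0,"wy":0,"wz":0},{"x":0,"y":0,"z":0,"wx":0,"wy":0,"wz":0}]' 0.4 60 | head -2
python3 -m inch '[{"x":0,"y":0,"z":0,"wx":0,"wy":0,"wz":0},{"x":0,"y":0,"z":0,"wx":0,"wy":0,"wz":0},{"x":0,"y":0,"z":0,"wx":0,"wy":0,"wz":0},{"x":0,"y":0,"z":0,"wx":0,"wy":0,"wz":0},{"x":0,"y":0,"z":0,"wx":0,"wy":0,"wz":0},{"x":0,"y":0,"z":0,"wx":0,"wy":0,"wz":0}]' 1 60
python3 -m inch '[{"x":0,"y":0,"z":0.1,"wx":0,"wy":0,"wz":0},{"x":0,"y":0,"z":0.1,"wx":0,"wy":0,"wz":0},{"x":0,"y":0,"z":0.1,"wx":0,"wy":0,"wz":0},{"x":0,"y":0,"z":0.08,"wx":0,"wy":0,"wz":0},{"x":0.115,"y":-0.013,"z":0,"wx":0,"wy":0,"wz":-0.02},{"x":0.115,"y":-0.013,"z":0,"wx":0,"wy":0,"wz":-0.02},{"x":0.115,"y":-0.013,"z":0,"wx":0,"wy":0,"wz":-0.02},{"x":0.115,"y":-0.013,"z":0,"wx":0,"wy":0,"wz":-0.02},{"x":0.115,"y":-0.013,"z":0,"wx":0,"wy":0,"wz":-0.02},{"x":0.115,"y":-0.013,"z":0,"wx":0,"wy":0,"wz":-0.02},{"x":0.115,"y":-0.013,"z":0,"wx":0,"wy":0,"wz":-0.02},{"x":0.115,"y":-0.013,"z":0,"wx":0,"wy":0,"wz":-0.022},{"x":0,"y":0,"z":0,"wx":0,"wy":0,"wz":0},{"x":0,"y":0,"z":0,"wx":0,"wy":0,"wz":0},{"x":0,"y":0,"z":0,"wx":0,"wy":0,"wz":0}]' 1 60
python3 bays.py
```

```text
clock: 24.0
ee_pos: [0.4393, 0.1357, 0.0248]
clock: 24.6
ee_pos: [0.4393, 0.1357, 0.0252]
eef_rot: [[0.898, 0.439, 0.002], [0.439, -0.898, 0.0], [0.001, 0.001, -1.0]]
ft_force: [-1.7, -1.7, 9.4]
finger_gap: 0.124
grasp_force: 59.1
clock: 26.1
ee_pos: [0.6676, 0.1099, 0.1193]
eef_rot: [[0.999, -0.053, -0.001], [-0.053, -0.999, 0.0], [-0.001, -0.0, -1.0]]
ft_force: [0.5, 0.4, -1.1]
finger_gap: 0.127
grasp_force: 58.9
t 26.1 tcp [0.6676 0.1099 0.1193] yaw -3.0319583984956027 tool z [-0.001   0.0001 -1.    ] gap 0.12677152316925203
0.95 [319. 245.] [0.6681 0.1076]
kit_case 0.96 [442. 247. 395. 147.] xy 0.6661 0.0351 size 225.9 85.3 yaw -3.2
```

```bash
python3 -m inch '[{"x":0.004,"y":-0.004,"z":-0.08,"wx":0,"wy":0,"wz":-0.002},{"x":0,"y":0,"z":-0.08,"wx":0,"wy":0,"wz":0},{"x":0,"y":0,"z":-0.06,"wx":0,"wy":0,"wz":0},{"x":0,"y":0,"z":-0.03,"wx":0,"wy":0,"wz":0},{"x":0,"y":0,"z":-0.015,"wx":0,"wy":0,"wz":0},{"x":0,"y":0,"z":0,"wx":0,"wy":0,"wz":0},{"x":0,"y":0,"z":0,"wx":0,"wy":0,"wz":0}]' 1 60
python3 -m inch '[{"x":0,"y":0,"z":-0.02,"wx":0,"wy":0,"wz":0},{"x":0,"y":0,"z":-0.02,"wx":0,"wy":0,"wz":0},{"x":0,"y":0,"z":-0.015,"wx":0,"wy":0,"wz":0},{"x":0,"y":0,"z":-0.01,"wx":0,"wy":0,"wz":0},{"x":0,"y":0,"z":0,"wx":0,"wy":0,"wz":0},{"x":0,"y":0,"z":0,"wx":0,"wy":0,"wz":0}]' 1 60
```

```text
clock: 26.95
ee_pos: [0.6702, 0.1088, 0.0538]
eef_rot: [[0.998, -0.061, 0.001], [-0.061, -0.998, 0.0], [0.001, -0.0, -1.0]]
ft_force: [0.5, -0.5, -0.4]
finger_gap: 0.121
grasp_force: 58.9
clock: 27.55
ee_pos: [0.6687, 0.109, 0.0384]
eef_rot: [[0.998, -0.06, -0.001], [-0.06, -0.998, -0.0], [-0.001, 0.0, -1.0]]
ft_force: [-10.6, -1.1, 15.3]
finger_gap: 0.122
grasp_force: 61.0
```

Home. I'll release, rise and look at the case, the stylus and the terminal.

```bash
python3 -m inch '[{"x":0,"y":0,"z":0.006,"wx":0,"wy":0,"wz":0},{"x":0,"y":0,"z":0,"wx":0,"wy":0,"wz":0},{"x":0,"y":0,"z":0,"wx":0,"wy":0,"wz":0},{"x":0,"y":0,"z":0,"wx":0,"wy":0,"wz":0}]' 0.6 60|head -2
python3 -m inch '[{"x":0,"y":0,"z":0.08,"wx":0,"wy":0,"wz":0},{"x":0,"y":0,"z":0.14,"wx":0,"wy":0,"wz":0},{"x":-0.05,"y":-0.12,"z":0.14,"wx":0,"wy":0,"wz":0},{"x":-0.05,"y":-0.12,"z":0.14,"wx":0,"wy":0,"wz":0},{"x":-0.05,"y":-0.12,"z":0.14,"wx":0,"wy":0,"wz":0},{"x":-0.05,"y":-0.12,"z":0.14,"wx":0,"wy":0,"wz":0},{"x":-0.05,"y":-0.12,"z":0.14,"wx":0,"wy":0,"wz":0},{"x":-0.05,"y":-0.12,"z":0.14,"wx":0,"wy":0,"wz":0},{"x":-0.05,"y":-0.12,"z":0,"wx":0,"wy":0,"wz":0},{"x":-0.05,"y":-0.12,"z":0,"wx":0,"wy":0,"wz":0},{"x":0,"y":0,"z":0,"wx":0,"wy":0,"wz":0},{"x":0,"y":0,"z":0,"wx":0,"wy":0,"wz":0},{"x":0,"y":0,"z":0,"wx":0,"wy":0,"wz":0}]' 0.4 60
python3 - <<'E'
from cov import *
c=calibration("wrist");im=get_image("wrist");cv2.imwrite("pics/w7.png",im)
rects("wrist","cover0",.021,c);rects("wrist","stylus",.012,c);rects("wrist","terminal",.0,c)
for q,z in(("stylus",.008),("stylus_tip",.008),("button_face",.04),("terminal",0)):
  for m in mark_of("wrist",q): print(q,m["score"],m["location"],px2w("wrist",m["location"],z,c)[:2])
E
```

```text
clock: 27.95
ee_pos: [0.6701, 0.1085, 0.0383]
clock: 29.25
ee_pos: [0.5701, -0.1302, 0.3032]
eef_rot: [[0.998, -0.059, 0.0], [-0.059, -0.998, 0.001], [0.0, -0.001, -1.0]]
ft_force: [0.5, -0.2, -0.4]
finger_gap: 0.599
grasp_force: 0.0
cover0 0.94 [130. 111.  63.  60.] xy 0.6635 0.0451 size 56.3 55.2 yaw -3.4
cover0 0.94 [ 61. 112.  70.  64.] xy 0.6674 0.1103 size 54.5 55.3 yaw -3.4
cover0 0.83 [191. 111.  62.  62.] xy 0.6602 -0.0185 size 57.0 55.3 yaw -2.3
cover0 0.59 [262. 112.  63.  64.] xy 0.6563 -0.0831 size 57.9 55.4 yaw -2.2
stylus 0.65 [454. 119.  56. 141.] xy 0.6367 -0.2685 size 140.5 20.4 yaw 17.8
stylus 0.64 [604. 143.  70.  44.] xy 0.604 -0.4222 size 27.3 71.7 yaw 13.4
stylus 0.58 [620. 398.  40.  24.] xy 0.3063 -0.4788 size 30.0 47.1 yaw 14.8
terminal 0.97 [537. 313. 176. 155.] xy 0.4273 -0.3749 size 233.6 171.6 yaw -18.3
terminal 0.46 [194. 110.  60.  63.] xy 0.6618 -0.0133 size 58.8 58.0 yaw -3.1
stylus 0.74 [456.6, 140.7] [ 0.6177 -0.2757]
stylus 0.7 [633.6, 396.6] [ 0.3047 -0.4979]
stylus_tip 0.93 [571.3, 163.0] [ 0.5885 -0.3938]
stylus_tip 0.82 [428.1, 50.0] [ 0.704  -0.2458]
button_face 0.46 [521.0, 270.3] [ 0.4867 -0.3346]
terminal 0.84 [504.9, 292.3] [ 0.4458 -0.3386]
```

View pics/w7.png

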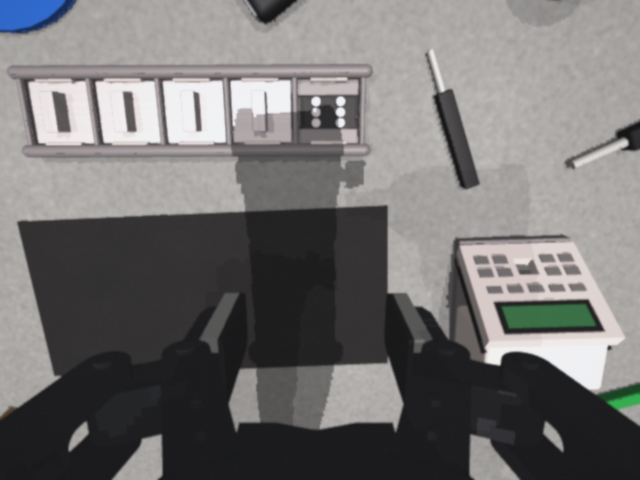

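All four covers show below the bars at (61..262,112). The stylus origin is about (0.618,-0.275), axis yaw about 18°, length 140 mm as specified. The terminal at (540,310) faces up in the image (+x), with the hole near (524,266). I'll measure the button from nearer.

```bash
python3 -m inch '[{"x":0,"y":-0.16,"z":0,"wx":0,"wy":0,"wz":0},{"x":0,"y":-0.16,"z":0,"wx":0,"wy":0,"wz":0},{"x":0,"y":-0.16,"z":0,"wx":0,"wy":0,"wz":0},{"x":0,"y":-0.16,"z":0,"wx":0,"wy":0,"wz":0},{"x":0,"y":-0.16,"z":0,"wx":0,"wy":0,"wz":0},{"x":0,"y":0,"z":0,"wx":0,"wy":0,"wz":0},{"x":0,"y":0,"z":0,"wx":0,"wy":0,"wz":0},{"x":0,"y":0,"z":0,"wx":0,"wy":0,"wz":0}]' 0.4 60|head -2
python3 - <<'E'
from cov import *
c=calibration("wrist");im=get_image("wrist");get_image("scene");get_image("top")
def ray(cam,uv,c):
    R=np.array(c["R"]);d=R.T@np.array([(uv[0]-c["cx"])/c["fx"],(uv[1]-c["cy"])/c["fy"],1.]);return -R.T@np.array(c["t"]),d/np.linalg.norm(d)
rs=[]
for n in("wrist","scene","top"):
  cc=c if n=="wrist" else calibration(n)
  for q in("button_face","reset_button","terminal"):
    for m in mark_of(n,q)[:2]:
      print(n,q,round(m["score"],2),m["location"])
      if q=="button_face" and m["score"]>.3: rs.append((n,)+ray(n,m["location"],cc)); break
  for m in silhouettes(n,"terminal")[:1]: print("rect",m["rect"])
import itertools
for k in range(2,len(rs)+1):
  for sub in itertools.combinations(rs,k):
    A=sum(np.eye(3)-np.outer(d,d) for _,o,d in sub);b=sum((np.eye(3)-np.outer(d,d))@o for _,o,d in sub);print([s[0] for s in sub],np.linalg.solve(A,b))
rects("wrist","stylus",.012,c)
cv2.imwrite("pics/w8.png",cv2.resize(im[150:450,100:500],None,fx=2,fy=2,interpolation=cv2.INTER_CUBIC))
np.savez("w8.npz",R=c["R"],t=c["t"],k=[c["fx"],c["fy"],c["cx"],c["cy"]])
E
```

```text
clock: 30.45
ee_pos: [0.5702, -0.3299, 0.3033]
wrist button_face 0.71 [327.9, 281.2]Traceback (most recent call last):
  File "<stdin>", line 9, in <module>
ValueError: it knows: bay, button_face, carton, cover, kit_case, pen_tray_in, stylus, stylus_tip, tape_roll, terminal
```

```bash
python3 - <<'E'
from cov import *
c=calibration("wrist");im=get_image("wrist");get_image("scene");get_image("top")
def ray(cam,uv,c):
    R=np.array(c["R"]);d=R.T@np.array([(uv[0]-c["cx"])/c["fx"],(uv[1]-c["cy"])/c["fy"],1.]);return -R.T@np.array(c["t"]),d/np.linalg.norm(d)
rs=[]
for n in("wrist","scene","top"):
  cc=c if n=="wrist" else calibration(n)
  for q in("button_face","terminal"):
    for m in mark_of(n,q)[:2]:
      print(n,q,round(m["score"],2),m["location"])
      if q=="button_face" and m["score"]>.3: rs.append((n,)+ray(n,m["location"],cc)); break
import itertools
for k in range(2,len(rs)+1):
  for sub in itertools.combinations(rs,k):
    A=sum(np.eye(3)-np.outer(d,d) for _,o,d in sub);b=sum((np.eye(3)-np.outer(d,d))@o for _,o,d in sub);print([s[0] for s in sub],np.linalg.solve(A,b))
rects("wrist","stylus",.012,c)
cv2.imwrite("pics/w8.png",cv2.resize(im[150:450,100:500],None,fx=2,fy=2,interpolation=cv2.INTER_CUBIC))
cv2.imwrite("pics/w8full.png",im)
np.savez("w8.npz",R=c["R"],t=c["t"],k=[c["fx"],c["fy"],c["cx"],c["cy"]])
E
```

```text
wrist button_face 0.72 [327.3, 280.9]
wrist terminal 0.79 [327.0, 300.6]
scene button_face 0.61 [228.8, 294.4]
scene terminal 0.6 [219.2, 303.0]
top terminal 0.57 [418.4, 260.2]
['wrist', 'scene'] [ 0.4858 -0.338   0.0401]
stylus 0.85 [259. 102.  60. 144.] xy 0.6662 -0.2771 size 140.5 19.3 yaw 16.3
stylus 0.81 [469. 130. 186.  97.] xy 0.6228 -0.4822 size 24.6 193.1 yaw 21.7
stylus 0.46 [ 55. 125.  64.  62.] xy 0.6572 -0.0758 size 56.4 56.6 yaw -2.2
stylus 0.33 [ 10. 124.  19.  61.] xy 0.6598 -0.0281 size 21.3 56.7 yaw -7.4
```

View pics/w8.png

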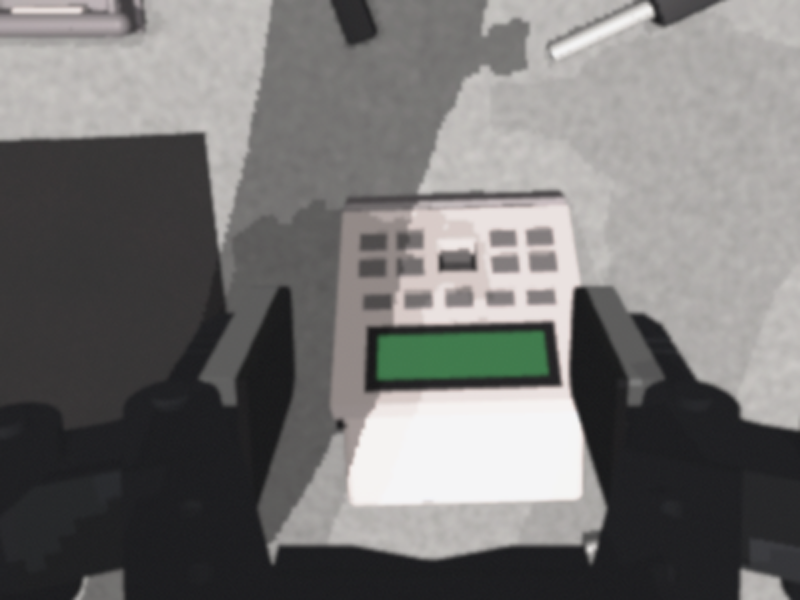

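The stylus has been knocked about 3 cm: its middle is now at (0.666,-0.277), yaw 16°. In the crop the hole is at (457,254) and the terminal's front edge at y≈195. A quick geometric check of the button position and terminal yaw:

```bash
python3 - <<'E'
from cov import *
d=np.load("w8.npz");k=d["k"];c=dict(fx=k[0],fy=k[1],cx=k[2],cy=k[3],R=d["R"],t=d["t"])
f=lambda u,v:(100+u/2,150+v/2)
for n,p,z in(("front L",(345,196),0),("front R",(562,191),0),("roof-front L",(350,415),.11),("roof-front R",(576,408),.11),("roof back L",(350,504),.11),("roof back R",(581,498),.11)):
    print(n,px2w("wrist",f(*p),z,c))
# solve: hole centre on panel plane with foot x_f
o=-c["R"].T@c["t"]; 
for xf in(.515,.5175,.52,.5225,.525):
    n=np.array([np.cos(.611),0,np.sin(.611)]);n=n/np.linalg.norm(n)
    q=px2w("wrist",f(457,254),0,c);v=q-o
    P=o+v*(n@(np.array([xf,0,0])-o))/(n@v);print(xf,"mouth",P,"face",P-.008*n)
b=np.array([.4858,-.338,.0401]);print(w2px("scene",b),w2px("top",b))
E
```

```text
front L [ 0.5137 -0.279   0.    ]
front R [ 0.5096 -0.3989  0.    ]
roof-front L [ 0.4434 -0.2864  0.11  ]
roof-front R [ 0.4411 -0.3872  0.11  ]
roof back L [ 0.3974 -0.2825  0.11  ]
roof back R [ 0.3945 -0.3889  0.11  ]
0.515 mouth [ 0.4895 -0.3388  0.0363] face [ 0.483  -0.3388  0.0318]
0.5175 mouth [ 0.4904 -0.3387  0.0387] face [ 0.4839 -0.3387  0.0341]
0.52 mouth [ 0.4913 -0.3387  0.041 ] face [ 0.4847 -0.3387  0.0364]
0.5225 mouth [ 0.4921 -0.3387  0.0433] face [ 0.4856 -0.3387  0.0387]
0.525 mouth [ 0.493  -0.3387  0.0457] face [ 0.4865 -0.3387  0.0411]
[229.3993 294.515 ] [421.7137 248.6921]
```

Front edge width is 120 mm as specified, yaw about -2°. Two independent estimates of the button face are (0.4858,-0.338,0.040) and (0.4845,-0.339,0.036). I'll use (0.485,-0.3385,0.0375), well within the hole's slack. 

I'll grasp the stylus with tool x opposite to the tip, so the camera stays on the side away from the panel.

```bash
python3 -m inch '[{"x":0.03,"y":0.019,"z":0,"wx":0,"wy":0,"wz":0.046},{"x":0.03,"y":0.019,"z":0,"wx":0,"wy":0,"wz":0.046},{"x":0.03,"y":0.019,"z":0,"wx":0,"wy":0,"wz":0.046},{"x":0.03,"y":0.019,"z":0,"wx":0,"wy":0,"wz":0.046},{"x":0.03,"y":0.019,"z":0,"wx":0,"wy":0,"wz":0.046},{"x":0.03,"y":0.019,"z":0,"wx":0,"wy":0,"wz":0.046},{"x":0.03,"y":0.019,"z":0,"wx":0,"wy":0,"wz":0.046},{"x":0.03,"y":0.019,"z":0,"wx":0,"wy":0,"wz":0.046},{"x":0.03,"y":0.019,"z":0,"wx":0,"wy":0,"wz":0.046},{"x":0.03,"y":0.019,"z":0,"wx":0,"wy":0,"wz":0.046},{"x":0,"y":0,"z":-0.05,"wx":0,"wy":0,"wz":0.046},{"x":0,"y":0,"z":-0.05,"wx":0,"wy":0,"wz":0.046},{"x":0,"y":0,"z":-0.05,"wx":0,"wy":0,"wz":0.046},{"x":0,"y":0,"z":-0.05,"wx":0,"wy":0,"wz":0.046},{"x":0,"y":0,"z":-0.05,"wx":0,"wy":0,"wz":0.046},{"x":0,"y":0,"z":-0.05,"wx":0,"wy":0,"wz":0.046},{"x":0,"y":0,"z":-0.05,"wx":0,"wy":0,"wz":0.046},{"x":0,"y":0,"z":-0.05,"wx":0,"wy":0,"wz":0.046},{"x":0,"y":0,"z":-0.05,"wx":0,"wy":0,"wz":0.046},{"x":0,"y":0,"z":-0.05,"wx":0,"wy":0,"wz":0.046}]' 0.4 60
python3 -m inch '[{"x":0,"y":0,"z":-0.05,"wx":0,"wy":0,"wz":0.047},{"x":0,"y":0,"z":-0.05,"wx":0,"wy":0,"wz":0.047},{"x":0,"y":0,"z":-0.05,"wx":0,"wy":0,"wz":0.047},{"x":0,"y":0,"z":-0.05,"wx":0,"wy":0,"wz":0.047},{"x":0,"y":0,"z":0,"wx":0,"wy":0,"wz":0},{"x":0,"y":0,"z":0,"wx":0,"wy":0,"wz":0},{"x":0,"y":0,"z":0,"wx":0,"wy":0,"wz":0}]' 0.4 60
cat > sty.py <<'E'
from cov import *
import sys
s=state();R=np.array(s["eef_rot"]);print("t",s["clock"],"tcp",s["ee_pos"],"yaw",np.degrees(np.arctan2(R[1,0],R[0,0])),"j7",s["joint_pos"][6],"gap",s["finger_gap"])
c=calibration("wrist");im=get_image("wrist");cv2.imwrite("pics/%s.png"%sys.argv[1],im)
rects("wrist","stylus",.010,c)
for q in("stylus","stylus_tip"):
  for m in mark_of("wrist",q): print(q,round(m["score"],2),np.round(m["location"]),px2w("wrist",m["location"],.008,c)[:2])
E
python3 sty.py w9
```

```text
clock: 33.15
ee_pos: [0.6447, -0.2842, 0.1777]
eef_rot: [[-0.953, 0.302, -0.0], [0.302, 0.953, -0.0], [0.0, -0.0, -1.0]]
ft_force: [-0.2, 0.2, -0.1]
finger_gap: 0.597
grasp_force: 0.0
clock: 33.85
ee_pos: [0.6453, -0.2839, 0.1293]
eef_rot: [[-0.962, -0.272, 0.001], [-0.272, 0.962, -0.0], [-0.001, -0.001, -1.0]]
ft_force: [0.2, 1.0, 0.8]
finger_gap: 0.595
grasp_force: 0.0
t 33.85 tcp [ 0.6453 -0.2839  0.1293] yaw -164.2382477577973 j7 95.70954836772853 gap 0.5954377100409839
stylus 0.69 [319. 265.  32. 206.] xy 0.6667 -0.2761 size 140.8 17.1 yaw 17.3
stylus 0.79 [319. 244.] [ 0.6496 -0.281 ]
stylus_tip 0.94 [160.  90.] [ 0.5855 -0.3952]
stylus_tip 0.72 [318. 363.] [ 0.7327 -0.2581]
```

View pics/w9.png

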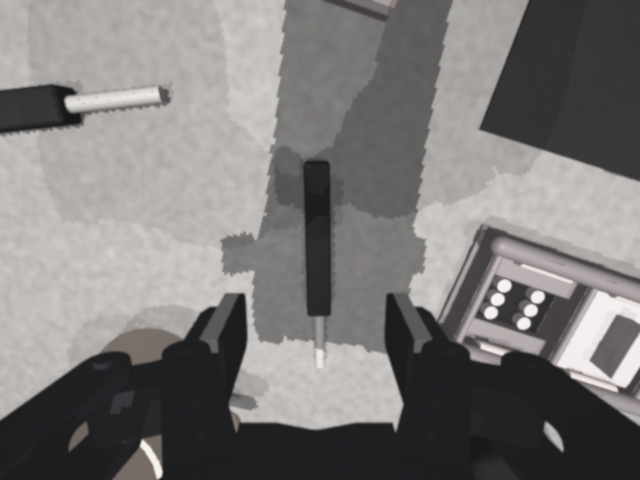

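The stylus handle at (317,240) lies under the jaws, and the network's 140.8 × 17 mm rectangle fits. I'll descend and grip.

```bash
python3 -m inch '[{"x":-0.01,"y":0.002,"z":-0.13,"wx":0,"wy":0,"wz":0.004},{"x":0,"y":0,"z":-0.13,"wx":0,"wy":0,"wz":0},{"x":0,"y":0,"z":-0.1,"wx":0,"wy":0,"wz":0},{"x":0,"y":0,"z":-0.06,"wx":0,"wy":0,"wz":0},{"x":0,"y":0,"z":-0.032,"wx":0,"wy":0,"wz":0},{"x":0,"y":0,"z":0,"wx":0,"wy":0,"wz":0},{"x":0,"y":0,"z":0,"wx":0,"wy":0,"wz":0}]' 0.4 80 
python3 -m inch '[{"x":0,"y":0,"z":0,"wx":0,"wy":0,"wz":0},{"x":0,"y":0,"z":0,"wx":0,"wy":0,"wz":0},{"x":0,"y":0,"z":0,"wx":0,"wy":0,"wz":0},{"x":0,"y":0,"z":0,"wx":0,"wy":0,"wz":0},{"x":0,"y":0,"z":0,"wx":0,"wy":0,"wz":0},{"x":0,"y":0,"z":0,"wx":0,"wy":0,"wz":0}]' 1 80
python3 -m inch '[{"x":0,"y":0,"z":0.1,"wx":0,"wy":0,"wz":0},{"x":0,"y":0,"z":0.15,"wx":0,"wy":0,"wz":0},{"x":0,"y":0,"z":0.15,"wx":0,"wy":0,"wz":0},{"x":0,"y":0,"z":0.15,"wx":0,"wy":0,"wz":0},{"x":0,"y":0,"z":0.15,"wx":0,"wy":0,"wz":0},{"x":0,"y":0,"z":0.1,"wx":0,"wy":0,"wz":0},{"x":0,"y":0,"z":0,"wx":0,"wy":0,"wz":0},{"x":0,"y":0,"z":0,"wx":0,"wy":0,"wz":0}]' 1 80; python3 sty.py w10
```

```text
clock: 34.75
ee_pos: [0.6431, -0.2834, 0.0166]
eef_rot: [[-0.958, -0.287, 0.002], [-0.287, 0.958, -0.0], [-0.002, -0.001, -1.0]]
ft_force: [0.0, -0.2, -0.5]
finger_gap: 0.6
grasp_force: 0.0
clock: 35.35
ee_pos: [0.6429, -0.2835, 0.0166]
eef_rot: [[-0.958, -0.287, 0.001], [-0.287, 0.958, -0.001], [-0.001, -0.001, -1.0]]
ft_force: [-2.1, 0.6, 6.6]
finger_gap: 0.155
grasp_force: 79.9
clock: 36.15
ee_pos: [0.6424, -0.2835, 0.2158]
eef_rot: [[-0.958, -0.287, 0.001], [-0.287, 0.958, -0.001], [-0.001, -0.001, -1.0]]
ft_force: [-0.5, -0.2, -0.5]
finger_gap: 0.159
grasp_force: 79.2
t 36.15 tcp [ 0.6424 -0.2835  0.2158] yaw -163.3179934657019 j7 99.53662690533497 gap 0.1591301021585615
stylus 0.88 [101. 118. 202.  42.] xy 0.6175 -0.4694 size 23.4 165.9 yaw 22.2
stylus 0.77 [319. 311.  51. 233.] xy 0.7377 -0.2556 size 232.3 42.2 yaw 16.3
stylus 0.43 [306.  27. 171.  51.] xy 0.5112 -0.3308 size 36.6 125.7 yaw 16.7
stylus 0.84 [ 48. 118.] [ 0.6322 -0.5087]
stylus 0.56 [319. 325.] [ 0.7434 -0.2504]
stylus_tip 0.68 [198.  99.] [ 0.5841 -0.3973]
```

Held: gap 0.159 matches the 16 mm handle. Now I'll turn the stylus round toward the panel while still high.

```bash
python3 -m inch '[{"x":-0.007,"y":-0.012,"z":0,"wx":0,"wy":0,"wz":-0.046},{"x":-0.007,"y":-0.012,"z":0,"wx":0,"wy":0,"wz":-0.046},{"x":-0.007,"y":-0.012,"z":0,"wx":0,"wy":0,"wz":-0.046},{"x":-0.007,"y":-0.012,"z":0,"wx":0,"wy":0,"wz":-0.046},{"x":-0.007,"y":-0.012,"z":0,"wx":0,"wy":0,"wz":-0.046},{"x":-0.007,"y":-0.012,"z":0,"wx":0,"wy":0,"wz":-0.046},{"x":-0.007,"y":-0.012,"z":0,"wx":0,"wy":0,"wz":-0.046},{"x":-0.007,"y":-0.012,"z":0,"wx":0,"wy":0,"wz":-0.046},{"x":-0.007,"y":-0.012,"z":0,"wx":0,"wy":0,"wz":-0.046},{"x":-0.007,"y":-0.012,"z":0,"wx":0,"wy":0,"wz":-0.046},{"x":-0.007,"y":-0.012,"z":0,"wx":0,"wy":0,"wz":-0.046},{"x":-0.007,"y":-0.012,"z":0,"wx":0,"wy":0,"wz":-0.046},{"x":-0.007,"y":-0.012,"z":0,"wx":0,"wy":0,"wz":-0.046},{"x":-0.007,"y":-0.012,"z":0,"wx":0,"wy":0,"wz":-0.046},{"x":-0.007,"y":-0.012,"z":0,"wx":0,"wy":0,"wz":-0.046},{"x":-0.007,"y":-0.012,"z":0,"wx":0,"wy":0,"wz":-0.046},{"x":-0.007,"y":-0.012,"z":0,"wx":0,"wy":0,"wz":-0.046},{"x":-0.007,"y":-0.012,"z":0,"wx":0,"wy":0,"wz":-0.046},{"x":-0.007,"y":-0.012,"z":0,"wx":0,"wy":0,"wz":-0.046},{"x":-0.007,"y":-0.012,"z":0,"wx":0,"wy":0,"wz":-0.046}]' 1 80
python3 -m inch '[{"x":0,"y":0,"z":0,"wx":0,"wy":0,"wz":-0.046},{"x":0,"y":0,"z":0,"wx":0,"wy":0,"wz":-0.046},{"x":0,"y":0,"z":0,"wx":0,"wy":0,"wz":-0.046},{"x":0,"y":0,"z":0,"wx":0,"wy":0,"wz":-0.046},{"x":0,"y":0,"z":0,"wx":-0.0013,"wy":-0.039,"wz":0},{"x":0,"y":0,"z":0,"wx":-0.0013,"wy":-0.039,"wz":0},{"x":0,"y":0,"z":0,"wx":-0.0013,"wy":-0.039,"wz":0},{"x":0,"y":0,"z":0,"wx":-0.0013,"wy":-0.039,"wz":0},{"x":0,"y":0,"z":0,"wx":-0.0013,"wy":-0.0385,"wz":0},{"x":0,"y":0,"z":0,"wx":0,"wy":0,"wz":0},{"x":0,"y":0,"z":0,"wx":0,"wy":0,"wz":0},{"x":0,"y":0,"z":0,"wx":0,"wy":0,"wz":0}]' 1 80
python3 -c "from cell import state;print(state()['joint_pos'])"
```

```text
clock: 38.35
ee_pos: [0.6067, -0.3433, 0.2141]
eef_rot: [[0.859, 0.511, -0.002], [0.511, -0.859, 0.001], [-0.001, -0.002, -1.0]]
ft_force: [-0.2, -0.2, -0.9]
finger_gap: 0.156
grasp_force: 79.1
clock: 39.55
ee_pos: [0.6086, -0.3428, 0.2158]
eef_rot: [[0.819, -0.034, 0.573], [-0.028, -0.999, -0.018], [0.574, -0.002, -0.819]]
ft_force: [0.6, 0.0, -0.4]
finger_gap: 0.157
grasp_force: 79.1
[ 57.54810401  24.99568991 -31.48726239 108.1632918  -12.13026032
  19.65454011 -49.56926927]
```

Orientation matches the panel normal exactly. I'll descend to stand off along the normal and check the tip in the scene camera.

```bash
python3 -m inch '[{"x":0,"y":0,"z":-0.1,"wx":0,"wy":0,"wz":0},{"x":0,"y":0,"z":-0.1,"wx":0,"wy":0,"wz":0},{"x":0,"y":0,"z":-0.08,"wx":0,"wy":0,"wz":0},{"x":0,"y":0,"z":-0.05,"wx":0,"wy":0,"wz":0},{"x":-0.05,"y":0.002,"z":-0.034,"wx":0,"wy":0,"wz":0},{"x":-0.052,"y":0.002,"z":-0.035,"wx":0,"wy":0,"wz":0},{"x":0,"y":0,"z":0,"wx":0,"wy":0,"wz":0},{"x":0,"y":0,"z":0,"wx":0,"wy":0,"wz":0},{"x":0,"y":0,"z":0,"wx":0,"wy":0,"wz":0}]' 1 80
cat > tip.py <<'E'
from cov import *
import sys
s=state();R=np.array(s["eef_rot"]);p=np.array(s["ee_pos"]);tip=p+R@[-.095,0,.0086]
F=np.array([.485,-.3385,.0375]);n=R[:,0]
print("tip",tip,"along n from face",n@(tip-F),"y,up offsets",R[:,1]@(tip-F),R[:,2]@(tip-F),"F",s["ft_force"])
im=get_image("scene");print("pred tip px",w2px("scene",tip),"face px",w2px("scene",F))
for q in("stylus_tip","button_face"):
  for m in mark_of("scene",q)[:3]: print(q,round(m["score"],2),m["location"])
if len(sys.argv)>1: cv2.imwrite("pics/%s.png"%sys.argv[1],cv2.resize(im[230:350,160:320],None,fx=5,fy=5,interpolation=cv2.INTER_CUBIC))
E
python3 tip.py s1
```

```text
clock: 40.45
ee_pos: [0.5831, -0.3434, 0.118]
eef_rot: [[0.819, -0.034, 0.573], [-0.029, -0.999, -0.018], [0.574, -0.001, -0.819]]
ft_force: [0.9, 0.7, 0.4]
finger_gap: 0.159
grasp_force: 79.1
tip [ 0.5103 -0.3408  0.0565] along n from face 0.03167312078193949 y,up offsets 0.0014483815214164962 -0.0010185378254585244 F [0.8643 0.742  0.3564]
pred tip px [235.326  294.0738] face px [229.0828 295.4717]
stylus_tip 0.75 [148.8, 280.9]
stylus_tip 0.59 [243.6, 342.2]
stylus_tip 0.54 [235.6, 291.8]
button_face 0.58 [226.9, 294.9]
```

View pics/s1.png

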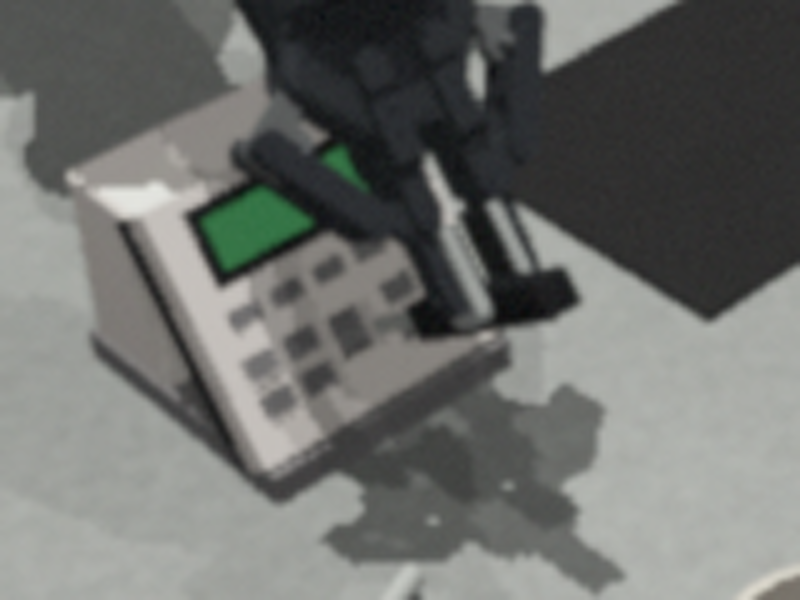

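Tip is at crop (380,325) and the hole at (350,328), which agrees with the prediction within 2 px. I'll advance 20 mm along the normal, into the mouth.

```bash
python3 -m inch '[{"x":-0.015,"y":0.005,"z":-0.015,"wx":0,"wy":0,"wz":0},{"x":-0.016,"y":0.002,"z":-0.012,"wx":0,"wy":0,"wz":0},{"x":-0.016,"y":0.001,"z":-0.011,"wx":0,"wy":0,"wz":0},{"x":-0.016,"y":0.001,"z":-0.011,"wx":0,"wy":0,"wz":0},{"x":0,"y":0,"z":0,"wx":0,"wy":0,"wz":0},{"x":0,"y":0,"z":0,"wx":0,"wy":0,"wz":0}]' 1 80
python3 tip.py
python3 -m inch '[{"x":-0.016,"y":0.0005,"z":-0.011,"wx":0,"wy":0,"wz":0},{"x":-0.008,"y":0.0005,"z":-0.006,"wx":0,"wy":0,"wz":0},{"x":0,"y":0,"z":0,"wx":0,"wy":0,"wz":0},{"x":0,"y":0,"z":0,"wx":0,"wy":0,"wz":0}]' 1 80
python3 tip.py
```

```text
clock: 41.2
ee_pos: [0.5679, -0.3407, 0.1059]
eef_rot: [[0.821, -0.033, 0.57], [-0.029, -0.999, -0.015], [0.57, -0.004, -0.821]]
ft_force: [0.4, -0.3, -1.0]
finger_gap: 0.156
grasp_force: 79.1
tip [ 0.4948 -0.3381  0.0447] along n from face 0.012133655253986134 y,up offsets -0.0007866722995359733 -0.00031264787045103687 F [ 0.3847 -0.3496 -1.0347]
pred tip px [232.0072 294.6921] face px [229.0828 295.4717]
stylus_tip 0.85 [242.9, 344.4]
stylus_tip 0.83 [232.1, 294.3]
stylus_tip 0.68 [147.8, 280.2]
button_face 0.59 [226.5, 297.2]
clock: 41.75
ee_pos: [0.5617, -0.3405, 0.1015]
eef_rot: [[0.821, -0.033, 0.57], [-0.029, -0.999, -0.015], [0.57, -0.004, -0.821]]
ft_force: [-0.9, 0.3, -1.3]
finger_gap: 0.158
grasp_force: 79.1
tip [ 0.4886 -0.3378  0.0403] along n from face 0.00456338217155414 y,up offsets -0.0007926189144755092 -0.00022797783385693693 F [-0.8875  0.3349 -1.2628]
pred tip px [230.3536 295.0165] face px [229.0828 295.4717]
stylus_tip 0.89 [147.4, 282.3]
stylus_tip 0.76 [228.1, 294.5]
stylus_tip 0.6 [243.4, 344.1]
button_face 0.44 [226.4, 295.2]
```

The tip is inside the hole with no contact. I'll continue in small steps until there's a force.

```bash
python3 -m inch '[{"x":-0.01,"y":0.0003,"z":-0.007,"wx":0,"wy":0,"wz":0},{"x":-0.01,"y":0.0003,"z":-0.007,"wx":0,"wy":0,"wz":0},{"x":0,"y":0,"z":0,"wx":0,"wy":0,"wz":0},{"x":0,"y":0,"z":0,"wx":0,"wy":0,"wz":0}]' 1 80
python3 -m inch '[{"x":-0.007,"y":0.0002,"z":-0.005,"wx":0,"wy":0,"wz":0},{"x":0,"y":0,"z":0,"wx":0,"wy":0,"wz":0},{"x":0,"y":0,"z":0,"wx":0,"wy":0,"wz":0}]' 1 80
```

```text
clock: 42.3
ee_pos: [0.5567, -0.3404, 0.0981]
eef_rot: [[0.821, -0.033, 0.57], [-0.029, -0.999, -0.015], [0.57, -0.004, -0.821]]
ft_force: [-0.9, -0.6, -0.3]
finger_gap: 0.159
grasp_force: 79.2
clock: 42.6
ee_pos: [0.5554, -0.3403, 0.0971]
eef_rot: [[0.821, -0.033, 0.571], [-0.029, -0.999, -0.015], [0.571, -0.004, -0.821]]
ft_force: [1.7, 0.3, 0.7]
finger_gap: 0.155
grasp_force: 79.2
```

```bash
python3 -m inch '[{"x":-0.007,"y":0.0002,"z":-0.005,"wx":0,"wy":0,"wz":0},{"x":0,"y":0,"z":0,"wx":0,"wy":0,"wz":0},{"x":0,"y":0,"z":0,"wx":0,"wy":0,"wz":0}]' 1 80
python3 -m inch '[{"x":-0.007,"y":0.0002,"z":-0.005,"wx":0,"wy":0,"wz":0},{"x":0,"y":0,"z":0,"wx":0,"wy":0,"wz":0},{"x":0,"y":0,"z":0,"wx":0,"wy":0,"wz":0}]' 1 80
python3 -m inch '[{"x":-0.007,"y":0.0002,"z":-0.005,"wx":0,"wy":0,"wz":0},{"x":0,"y":0,"z":0,"wx":0,"wy":0,"wz":0},{"x":0,"y":0,"z":0,"wx":0,"wy":0,"wz":0}]' 1 80|head -4
```

```text
clock: 42.9
ee_pos: [0.5536, -0.3403, 0.0959]
eef_rot: [[0.821, -0.033, 0.571], [-0.029, -0.999, -0.015], [0.571, -0.004, -0.821]]
ft_force: [3.4, 0.9, 1.8]
finger_gap: 0.159
grasp_force: 79.2
clock: 43.2
ee_pos: [0.5524, -0.3403, 0.0951]
eef_rot: [[0.82, -0.032, 0.571], [-0.029, -0.999, -0.015], [0.572, -0.004, -0.82]]
ft_force: [6.0, -0.7, 3.2]
finger_gap: 0.157
grasp_force: 79.2
clock: 43.5
ee_pos: [0.5522, -0.3401, 0.095]
eef_rot: [[0.819, -0.031, 0.573], [-0.028, -1.0, -0.015], [0.574, -0.003, -0.819]]
ft_force: [8.5, -0.3, 7.2]
```

Spring-like ramp, then a hard stop about 5–7 mm past the unpressed face, held 0.3 s at over 4.5 N. The button is fully in. I'll retract along the normal.

```bash
python3 -m inch '[{"x":0.016,"y":-0.0005,"z":0.0115,"wx":0,"wy":0,"wz":0},{"x":0.033,"y":-0.001,"z":0.023,"wx":0,"wy":0,"wz":0},{"x":0.033,"y":-0.001,"z":0.023,"wx":0,"wy":0,"wz":0},{"x":0.033,"y":-0.001,"z":0.023,"wx":0,"wy":0,"wz":0},{"x":0.033,"y":-0.001,"z":0.023,"wx":0,"wy":0,"wz":0},{"x":0.033,"y":-0.001,"z":0.023,"wx":0,"wy":0,"wz":0},{"x":0.033,"y":-0.001,"z":0.023,"wx":0,"wy":0,"wz":0},{"x":0,"y":0,"z":0.1,"wx":0,"wy":0,"wz":0},{"x":0,"y":0,"z":0.15,"wx":0,"wy":0,"wz":0},{"x":0,"y":0,"z":0.15,"wx":0,"wy":0,"wz":0},{"x":0,"y":0,"z":0,"wx":0,"wy":0,"wz":0},{"x":0,"y":0,"z":0,"wx":0,"wy":0,"wz":0}]' 1 80
python3 - <<'E'
from cov import *
im=get_image("scene"); cv2.imwrite("pics/s2.png",im)
c=calibration("scene");R=np.array(c["R"])
rects("scene","pen_tray_in",.028,c) if 0 else None
get_image("top"); rects("top","stylus",.008,calibration("top"))
for n in("top","scene"):
  for q in("pen_tray_in",):
    for m in mark_of(n,q): print(n,q,round(m["score"],2),m["location"],px2w(n,m["location"],.004)[:2])
E
```

```text
clock: 44.7
ee_pos: [0.6027, -0.3417, 0.2305]
eef_rot: [[0.821, -0.033, 0.57], [-0.029, -0.999, -0.016], [0.57, -0.003, -0.821]]
ft_force: [-0.2, -0.1, -0.7]
finger_gap: 0.159
grasp_force: 79.2
stylus 0.86 [486. 194.  34.  18.] xy 0.6376 -0.5227 size 21.2 103.8 yaw 21.4
top pen_tray_in 0.96 [177.1, 260.0] [0.4552 0.331 ]
scene pen_tray_in 0.93 [407.8, 183.2] [0.432  0.3415]
scene pen_tray_in 0.16 [258.2, 240.8] [ 0.34   -0.1376]
```

```bash
python3 -m inch '[{"x":0,"y":0,"z":0.05,"wx":0.0013,"wy":0.039,"wz":0},{"x":0,"y":0,"z":0.05,"wx":0.0013,"wy":0.039,"wz":0},{"x":0,"y":0,"z":0.05,"wx":0.0013,"wy":0.039,"wz":0},{"x":0,"y":0,"z":0.05,"wx":0.0013,"wy":0.039,"wz":0},{"x":0,"y":0,"z":0,"wx":0.0013,"wy":0.0385,"wz":0},{"x":-0.05,"y":0.18,"z":0,"wx":0,"wy":0,"wz":0},{"x":-0.05,"y":0.18,"z":0,"wx":0,"wy":0,"wz":0},{"x":-0.05,"y":0.18,"z":0,"wx":0,"wy":0,"wz":0},{"x":-0.05,"y":0.18,"z":0,"wx":0,"wy":0,"wz":0},{"x":-0.05,"y":0.18,"z":0,"wx":0,"wy":0,"wz":0},{"x":-0.05,"y":0.18,"z":0,"wx":0,"wy":0,"wz":0},{"x":-0.05,"y":0.18,"z":0,"wx":0,"wy":0,"wz":0},{"x":-0.05,"y":0.18,"z":0,"wx":0,"wy":0,"wz":0},{"x":-0.05,"y":0.18,"z":0,"wx":0,"wy":0,"wz":0},{"x":-0.05,"y":0.18,"z":0,"wx":0,"wy":0,"wz":0},{"x":-0.05,"y":0.18,"z":0,"wx":0,"wy":0,"wz":0},{"x":-0.05,"y":0.18,"z":0,"wx":0,"wy":0,"wz":0},{"x":0,"y":0,"z":0,"wx":0,"wy":0,"wz":0},{"x":0,"y":0,"z":0,"wx":0,"wy":0,"wz":0},{"x":0,"y":0,"z":0,"wx":0,"wy":0,"wz":0}]' 1 80
python3 - <<'E'
from cov import *
c=calibration("wrist");im=get_image("wrist");cv2.imwrite("pics/w11.png",im)
for m in mark_of("wrist","pen_tray_in"): print(m["score"],m["location"],px2w("wrist",m["location"],.004,c)[:2])
np.savez("w11.npz",R=c["R"],t=c["t"],k=[c["fx"],c["fy"],c["cx"],c["cy"]])
E
```

```text
clock: 46.95
ee_pos: [0.4545, 0.198, 0.2774]
eef_rot: [[0.999, -0.035, 0.018], [-0.035, -0.999, 0.007], [0.018, -0.008, -1.0]]
ft_force: [-0.0, 0.2, -0.5]
finger_gap: 0.159
grasp_force: 79.1
0.65 [186.5, 219.8] [0.4428 0.3312]
0.5 [318.3, 326.0] [0.3216 0.2017]
```

View pics/w11.png

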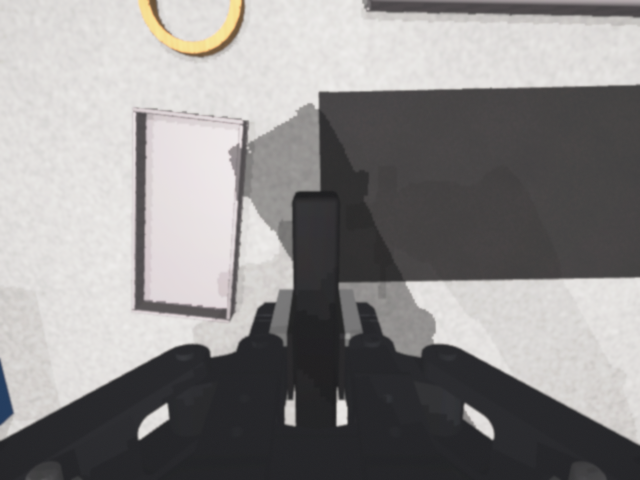

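The tray is at (190,213) in the image, rim corners (135,108), (247,121), (231,318) and (134,310). The stylus is straight in the jaws.

```bash
python3 - <<'E'
from cov import *
d=np.load("w11.npz");k=d["k"];c=dict(fx=k[0],fy=k[1],cx=k[2],cy=k[3],R=d["R"],t=d["t"])
P=np.array([px2w("wrist",p,.028,c)[:2] for p in((135,108),(247,121),(231,318),(134,310))]);print(P,P.mean(0))
for a,b in((3,0),(2,1),(1,0),(2,3)): v=P[b]-P[a];print(np.linalg.norm(v),np.degrees(np.arctan2(v[1],v[0])))
E
```

```text
[[0.5502 0.3576]
 [0.5355 0.2585]
 [0.3449 0.2894]
 [0.3567 0.3868]] [0.4468 0.3231]
0.19569713205926845 -8.566860441685893
0.1931539431114119 -9.212559476219822
0.10021790278880308 81.58371956591864
0.09808135487605826 83.08003554364382
```

Tray centre is (0.447,0.323), yaw -8.5°. I'll move over it, level up and lower.

```bash
python3 -m inch '[{"x":0.017,"y":0.121,"z":0,"wx":-0.002,"wy":0.0057,"wz":-0.009},{"x":0.017,"y":0.121,"z":0,"wx":0,"wy":0,"wz":-0.009},{"x":0.017,"y":0.121,"z":0,"wx":0,"wy":0,"wz":-0.009},{"x":0.017,"y":0.121,"z":0,"wx":0,"wy":0,"wz":-0.009},{"x":0,"y":0,"z":-0.15,"wx":0,"wy":0,"wz":0},{"x":0,"y":0,"z":-0.15,"wx":0,"wy":0,"wz":0},{"x":0,"y":0,"z":-0.15,"wx":0,"wy":0,"wz":0},{"x":0,"y":0,"z":-0.15,"wx":0,"wy":0,"wz":0},{"x":0,"y":0,"z":-0.13,"wx":0,"wy":0,"wz":0},{"x":0,"y":0,"z":-0.08,"wx":0,"wy":0,"wz":0},{"x":0,"y":0,"z":-0.04,"wx":0,"wy":0,"wz":0},{"x":0,"y":0,"z":0,"wx":0,"wy":0,"wz":0},{"x":0,"y":0,"z":0,"wx":0,"wy":0,"wz":0}]' 1 80
```

```text
clock: 48.35
ee_pos: [0.4721, 0.3202, 0.0663]
eef_rot: [[0.989, -0.147, 0.002], [-0.147, -0.989, 0.002], [0.002, -0.002, -1.0]]
ft_force: [0.9, 0.0, 0.2]
finger_gap: 0.151
grasp_force: 79.1
```

```bash
python3 -m inch '[{"x":0,"y":0,"z":-0.06,"wx":0,"wy":0,"wz":0},{"x":0,"y":0,"z":-0.06,"wx":0,"wy":0,"wz":0},{"x":0,"y":0,"z":-0.035,"wx":0,"wy":0,"wz":0},{"x":0,"y":0,"z":-0.02,"wx":0,"wy":0,"wz":0},{"x":0,"y":0,"z":0,"wx":0,"wy":0,"wz":0},{"x":0,"y":0,"z":0,"wx":0,"wy":0,"wz":0}]' 1 80
python3 -m inch '[{"x":0,"y":0,"z":0,"wx":0,"wy":0,"wz":0},{"x":0,"y":0,"z":0,"wx":0,"wy":0,"wz":0},{"x":0,"y":0,"z":0,"wx":0,"wy":0,"wz":0},{"x":0,"y":0,"z":0,"wx":0,"wy":0,"wz":0}]' 0.6 60|head -2
python3 -m inch '[{"x":0,"y":0,"z":0.06,"wx":0,"wy":0,"wz":0},{"x":0,"y":0,"z":0.1,"wx":0,"wy":0,"wz":0},{"x":0,"y":0,"z":0.15,"wx":0,"wy":0,"wz":0},{"x":0,"y":0,"z":0.15,"wx":0,"wy":0,"wz":0},{"x":-0.05,"y":-0.15,"z":0.15,"wx":0,"wy":0,"wz":0},{"x":-0.05,"y":-0.15,"z":0.15,"wx":0,"wy":0,"wz":0},{"x":-0.05,"y":-0.15,"z":0.15,"wx":0,"wy":0,"wz":0},{"x":-0.05,"y":-0.15,"z":0.15,"wx":0,"wy":0,"wz":0},{"x":-0.05,"y":-0.1,"z":0.1,"wx":0,"wy":0,"wz":0},{"x":0,"y":0,"z":0,"wx":0,"wy":0,"wz":0},{"x":0,"y":0,"z":0,"wx":0,"wy":0,"wz":0},{"x":0,"y":0,"z":0,"wx":0,"wy":0,"wz":0}]' 0.6 60|head -4
python3 - <<'E'
from cov import *
c=calibration("wrist");im=get_image("wrist");get_image("top");get_image("scene")
rects("wrist","stylus",.012,c);rects("wrist","cover0",.021,c);rects("top","cover0",.021,calibration("top"))
for n,q in(("scene","tape_roll"),("scene","carton")):
  for m in mark_of(n,q)[:1]: print(q,px2w(n,m["location"],0)[:2])
cv2.imwrite("pics/w12.png",im)
E
```

```text
clock: 48.95
ee_pos: [0.4716, 0.3206, 0.0223]
eef_rot: [[0.989, -0.146, 0.001], [-0.146, -0.989, 0.002], [0.001, -0.002, -1.0]]
ft_force: [-0.3, -0.8, -1.0]
finger_gap: 0.161
grasp_force: 79.1
clock: 49.35
ee_pos: [0.4712, 0.3204, 0.0218]
clock: 50.55
ee_pos: [0.4125, 0.1585, 0.2985]
eef_rot: [[0.989, -0.145, -0.0], [-0.145, -0.989, 0.001], [-0.0, -0.001, -1.0]]
ft_force: [-0.4, -0.6, -0.5]
stylus 0.58 [150. 185.  31. 141.] xy 0.4478 0.325 size 23.3 139.7 yaw -8.4
cover0 0.98 [261. 184.  17.  18.] xy 0.6654 0.1095 size 58.4 55.0 yaw 0.4
cover0 0.9 [281. 186.  21.  24.] xy 0.6626 0.0464 size 58.9 55.9 yaw -4.3
cover0 0.85 [329. 189.  20.  24.] xy 0.6535 -0.0829 size 58.9 58.9 yaw -4.0
cover0 0.57 [304. 184.  26.  23.] xy 0.6601 -0.017 size 52.6 55.0 yaw 0.1
tape_roll [0.6372 0.3026]
carton [0.2787 0.2647]
```

View pics/w12.png

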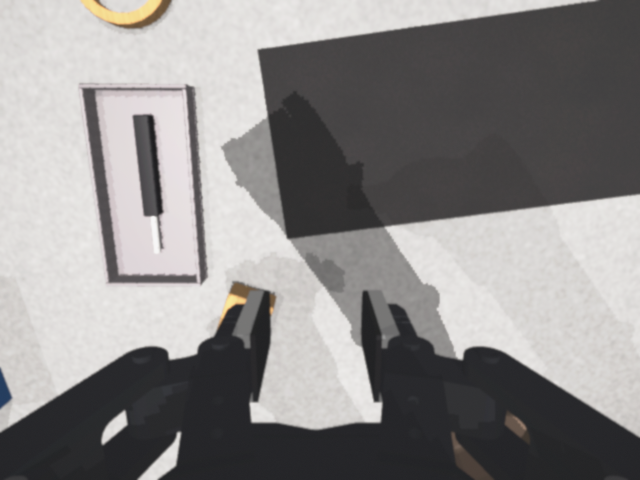

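The stylus lies flat in the middle of the tray at (149,185), all four covers are in the case, and the tape roll and carton haven't moved. Handing in.

```bash
python3 -c "from cell import hand_in;print(hand_in())"
```

```text
the job is handed in; nothing more can be done
None
```

I handed the job in at about 51 s of the 210 s allowed; `hand_in()` returned no verdict. All four covers on the desk are snapped home in bays 1–4, and the button was pushed to its stop with the stylus tip and released. I judged that by force, as no reading of the button was available. The stylus lies in the pen tray, and the tape roll and carton are where they were.

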